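Switch off the repair bench and stow its transformers and loudspeakers

TASK

Make the bench safe first: press the long red safety bar down at its middle, so that both its ends go right down together, and keep it down for half a second. Then put away all the loose parts on the bench in the drawer of the grey unit: every transformer in the left-hand bay and every loudspeaker in the right-hand bay, each standing on the bay's floor the same way up as it stands on the bench. Finish with the drawer pushed fully shut, and leave the other things on the bench where they are.

Things in the scene. Friction and masses are not known exactly. Their poses are not given: they have to be found in the camera images.
- drawer (a joint): how far the drawer of the low grey steel drawer unit (340 wide, 270 deep, 96 mm high, on the bench ahead to the left) is pulled out, in m: 0 shut, 0.215 fully out (stop). It slides level towards the robot, along -x of handle; friction about 1.5 N, stays where left. May start up to 40 mm open
- handle (a point): middle of the drawer's bar handle: level round steel bar 130 mm long, 11 mm thick, 72 mm above the bench, 35 mm off the drawer front (room for a finger behind it). Drawer front up to 92 mm high, the unit 96 mm; an instrument on the unit begins 85 mm behind its front. Moves with the drawer. x points into the unit (shutting), y left along the handle, z up
- bay_left (a point): middle of the front edge (nearest the robot) of the floor of the drawer's left-hand bay (seen from the robot), 18 mm above the bench, 55 mm behind the handle along x. The bay reaches 213 mm back from it along x and is 148 mm wide (y); walls and the divider between the bays 6 mm thick, 54 mm above the floor. Nearly all uncovered when fully out. Moves with the drawer. Axes as handle
- bay_right (a point): the same point of the right-hand bay, which is the same size as the left one; 154 mm from bay_left. Axes as handle
- bar (a joint): how far the middle of the long red safety bar is pressed down, in m: 0 up, 0.012 fully down (stop). Sprung: about 3 N to start it, 9 N fully down; it comes up again when let go
- bar_rock (a joint): rocking of the safety bar about its middle, rad: 0 level; positive: its left end (+y) is higher. The bar rides on a sprung plunger at each end: pressed off its middle it rocks, and one end stays behind (about 0.02 rad for each 20 mm off the middle)
- bar_mid (a point): middle of the top face of the red safety bar (bar 290 long, 44 mm wide, top face 46 mm above the bench, on an aluminium base 340 x 64 mm screwed to the bench, in front of the robot to the right). y runs along the bar, z up
- bar_left (a point): point on the bar's top face near its left end, 140 mm from the middle; 46 mm above the bench when up
- bar_right (a point): point on the bar's top face near its right end, 140 mm from the middle; 46 mm above the bench when up
- transformer1: one of up to three alike mains transformers (some may be absent): dark steel core 40 x 57 x 46 mm in a strap frame, pale winding bulging at both ends of x (54 mm over it), thin feet 78 mm long in y at the bottom; 48 mm high, about 0.36 kg. Origin: centre of its underside; z up, y along the 57 mm width. Grip across the flat 57 mm sides (along y), above the 2 mm feet
- transformer2: one of up to three alike mains transformers (some may be absent): dark steel core 40 x 57 x 46 mm in a strap frame, pale winding bulging at both ends of x (54 mm over it), thin feet 78 mm long in y at the bottom; 48 mm high, about 0.36 kg. Origin: centre of its underside; z up, y along the 57 mm width. Grip across the flat 57 mm sides (along y), above the 2 mm feet
- transformer3: one of up to three alike mains transformers (some may be absent): dark steel core 40 x 57 x 46 mm in a strap frame, pale winding bulging at both ends of x (54 mm over it), thin feet 78 mm long in y at the bottom; 48 mm high, about 0.36 kg. Origin: centre of its underside; z up, y along the 57 mm width. Grip across the flat 57 mm sides (along y), above the 2 mm feet
- speaker1: one of up to two alike round loudspeaker drivers (some may be absent), lying face down: dark rim 80 mm across, 5 mm thick, basket tapering up to 25 mm height, then a round grey magnet 54 mm across up to 46 mm (cap 47.5 mm); about 0.28 kg. Origin: centre of the rim's underside; z up (magnet up). Grip it by the magnet
- speaker2: one of up to two alike round loudspeaker drivers (some may be absent), lying face down: dark rim 80 mm across, 5 mm thick, basket tapering up to 25 mm height, then a round grey magnet 54 mm across up to 46 mm (cap 47.5 mm); about 0.28 kg. Origin: centre of the rim's underside; z up (magnet up). Grip it by the magnet
- spool: bystander: grey spool of solder standing on its flange, 64 mm across, 50 mm high; origin at the centre of its underside
- capacitor: bystander: aluminium can capacitor standing upright, 50 mm across, 63 mm high; origin at the centre of its underside
- screwdriver: bystander: black-handled screwdriver lying on the bench, left; origin on its underside
There are look-alikes about, which are no part of the job. Leave any orange look-alike of the transformer2 alone.

How it is judged:
On the way, in this order (a step that is already met when the one before it is completed fails the run):
1. the safety bar is held down with both ends at least 8 mm down at once (height (world z) of each of bar_left, bar_right below 0.038 m), for 0.3 s.
2. every transformer stands in the left bay and every loudspeaker in the right bay (x of transformer1 in the frame of bay_left between 0.008 and 0.205 m and y of transformer1 in the frame of bay_left between -0.07 and 0.07 m and z of each of transformer1, transformer2, transformer3 in the frame of bay_left below 0.015 m and angle between each of transformer1, transformer2, transformer3, speaker1, speaker2's own z axis and vertical below 0.3 rad and x of transformer2 in the frame of bay_left between 0.008 and 0.205 m and y of transformer2 in the frame of bay_left between -0.07 and 0.07 m and x of transformer3 in the frame of bay_left between 0.008 and 0.205 m and y of transformer3 in the frame of bay_left between -0.07 and 0.07 m and x of speaker1 in the frame of bay_right between 0.008 and 0.205 m and y of speaker1 in the frame of bay_right between -0.07 and 0.07 m and z of each of speaker1, speaker2 in the frame of bay_right below 0.015 m and x of speaker2 in the frame of bay_right between 0.008 and 0.205 m and y of speaker2 in the frame of bay_right between -0.07 and 0.07 m), for 0.2 s.
At the end, for the whole second after the job is handed in: Every transformer in the left bay, every loudspeaker in the right: origin within 95 mm (x) and 70 mm (y) of the bay's centre, under 15 mm above its floor, tilted under 0.3 rad (magnets up), at rest; drawer shut to within 6 mm (all of step 2 and value of joint drawer below 0.006 m and linear speed of each of transformer1, transformer2, transformer3, speaker1, speaker2 below 0.03 m/s); the robot touches nothing.
It fails at once if a bystander (spool, capacitor, screwdriver) is moved more than 50 mm from its place (distance of any of spool, capacitor, screwdriver from where it was at the start of the episode above 0.05 m).
Of transformer1, transformer2, transformer3 only 2 to 3 are there at a start; the rules pass over those that are not, and their reading is None.
Of speaker1, speaker2 only 1 to 2 are there at a start; the rules pass over those that are not, and their reading is None.
At some moment in a run one of transformer1, transformer2, transformer3, speaker1, speaker2 may be knocked a few centimetres aside while the robot is not near it.
It also fails if it takes over 208 s, if anything falls off the work surface, if the arm or the gripper's body presses on something with over 40 N, if the wrist force passes 120 N, or if a joint passes its speed limit or range.

ROBOT

A 6-joint arm with a two-finger parallel gripper is mounted at the origin on the work surface. World frame = base frame: x ahead of the robot, y to its left, z up, the work surface at z = 0. Lengths are in m, angles in rad, forces in N, time in s.
With the tool pointing down it reaches from about 0.375 to 0.9 m from the base axis. Payload 3.1 kg.
Tool frame: the origin (TCP) lies between the finger pads; the fingertips stand 25 mm ahead of it and the grasp point (between the pads) lies 6 mm ahead of it; z points along the fingers, y is the direction in which the jaws open and shut (so a half turn about z gives the same grasp; the last joint's range is limited). The gripper opens to 87 mm and grips with 3 to 60 N. Pads are 19 mm wide; open, the fingers measure 117 mm over their backs; the gripper's body (75 mm by 190 mm) begins 51 mm behind the grasp point.
Start: joints at [1.135, 0.527, 1.433, -0, 1.181, -0.178], TCP at [0.159, 0.604, 0.248] pointing down, gripper open.
Joint ranges: [-3.08, 3.08], [-0.75, 2.2], [0.22, 2.44], [-1.43, 4.57], [0, 2.65], [-2.85, 2.85]. Speed limits (rad/s): [2.79, 2.79, 3.14, 3.14, 3.14, 3.14].

INTERFACE

Orientations are given as a 3x3 rotation matrix whose columns are the frame's x, y, z axes.
In Python, from workcell import arm, optics, order gives the robot as it stands.
- The arm moves only by the shell command python3 -m jog 'ROWS'. ROWS is JSON, a list of rows, each a list of 7 numbers: the shift along the tool's x, y, z in m, then the turn, a rotation vector about the tool's x, y, z in rad, then the opening, from -1 (shut) to 1 (fully open). In form: [[tx, ty, tz, rx, ry, rz, hand], ...]. A call has 1 to 20 rows; each row shifts and turns the pose as measured when the row begins, along the tool's axes as they then stand; what a row does not reach is not made up. A row lasts 1/10 s, in which the tool goes at most 50 mm and 8.59 degrees, less where a joint would pass 70% of its speed; a pose out of reach is approached as far as the arm can. A call is refused whole if a number of a shift passes 0.05 or a number of a turn 0.15, either way. A call with a gripper value outside its range is refused whole. The fingers move at their own pace and stop on an object; the grip force is fixed at half the most. Time passes only in rows, so rows that do not move let the fingers close. It gives the time, the measured TCP pose, the force and the opening at its end, in the units of the state.
- arm.sense(): the state, without advancing time (a new reading comes with each control period).
- optics.camera(name): name is "side" or "top" or "wrist"; returns a dict with "image" (384x512x3 uint8, blue, green, red), "K" (3x3 intrinsics, pixels), "world_to_cam" (4x4, takes a point from world to camera coordinates); the wrist camera has in their place "mount" (4x4, takes a point from camera to tool coordinates, whose origin is the TCP and whose axes are the flange's). Camera axes: x right, y up, looking along -z (the intrinsics and any distortion apply to the point x, -y, -z); pixel columns grow to the right and rows downward; lengths in m; the calibration is good to about 2 mm. A picture is of the moment at which its call begins: read the wrist's pose just before it. There is no depth.
- order.sign_off(): hands the job in, once; it reports no verdict.
The state is a dict: "time_s": time; "joints": joint angles; "joint_velocities": joint speeds; "joint_torque": joint torques, N m; "tool_pos": TCP position; "orientation": TCP orientation; "wrist_force": force on the tool from outside, world axes, zero at the start; "torque": the same for the moment, N m; "opening": opening from 0.0 (shut) to 1.0 (fully open).
Only numpy, scipy, OpenCV 4.12 (cv2) and the standard library are available. Lean on these libraries where they do the work, as an engineer would, in place of code of your own. Each camera call takes 0.05 s, during which the arm holds its last target.

## Working session

There is one attempt and no reset: what is moved stays moved. The work goes in short steps, Python scripts to look and compute and a shell command to move; the robot and the scene stay as the last step left them, time stands still between calls to the robot, and variables do not carry over. Pictures are saved under pics/ and viewed, and the job is handed in when it is done.

```bash
ls; mkdir -p pics; python3 - <<'E'
from workcell import arm, optics
import cv2, numpy as np
s=arm.sense(); print(s)
for n in ("side","top","wrist"):
    c=optics.camera(n); cv2.imwrite(f"pics/{n}0.png",c["image"]); 
    print(n,{k:(np.round(v,4).tolist() if not isinstance(v,str) else v) for k,v in c.items() if k!="image"})
E
```

```text
pics
{'time_s': 0.0, 'joints': array([ 1.13551521e+00,  5.28423653e-01,  1.43388924e+00,  7.62517266e-06,
        1.18137655e+00, -1.78460387e-01]), 'joint_velocities': array([-0.00026992,  0.00146951, -0.00080567,  0.00101264, -0.00169602,
       -0.00187697]), 'joint_torque': array([ 7.93291038e-04, -4.40044284e+01, -1.76590240e+01,  6.32014289e-02,
        5.82166028e-02, -1.61484295e-04]), 'tool_pos': array([0.15841429, 0.60390164, 0.24660184]), 'orientation': array([[-9.67201515e-01,  2.54008731e-01, -8.90537783e-04],
       [ 2.54010009e-01,  9.67199727e-01, -1.89828804e-03],
       [ 3.79146163e-04, -2.06223258e-03, -9.99997802e-01]]), 'wrist_force': array([-0.33216064,  0.29878848,  0.59360497]), 'torque': array([-0.02257286,  0.02693543, -0.03383825]), 'opening': 1.00124476734945}
side {'K': [[375.4993, 0.0, 256.6179], [0.0, 375.4993, 193.3864], [0.0, 0.0, 1.0]], 'world_to_cam': [[-0.9996, 0.0188, -0.022, 0.4613], [-0.0289, -0.6458, 0.763, -0.0194], [0.0001, 0.7633, 0.6461, -1.1287], [0.0, 0.0, 0.0, 1.0]]}
top {'K': [[455.1447, 0.0, 256.7529], [0.0, 455.1447, 194.0974], [0.0, 0.0, 1.0]], 'world_to_cam': [[0.0048, -1.0, 0.0006, -0.0017], [0.9897, 0.0048, 0.143, -0.4875], [-0.143, -0.0001, 0.9897, -1.6087], [0.0, 0.0, 0.0, 1.0]]}
wrist {'K': [[331.6637, 0.0, 256.2853], [0.0, 331.6637, 192.857], [0.0, 0.0, 1.0]], 'mount': [[-0.0014, 0.9594, 0.2819, 0.0763], [1.0, 0.0015, -0.0001, -0.0002], [-0.0005, 0.2819, -0.9594, -0.1374], [0.0, 0.0, 0.0, 1.0]]}
```

View pics/top0.png

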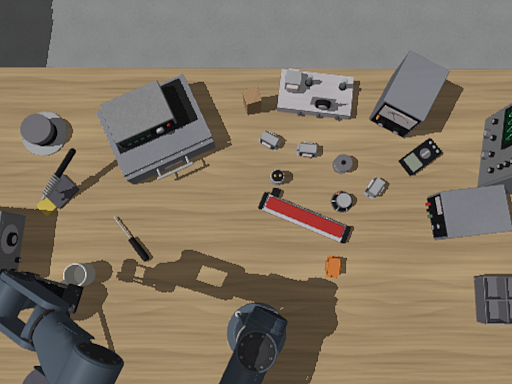

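View pics/side0.png

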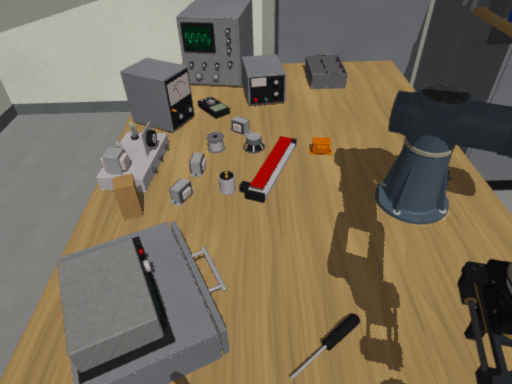

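View pics/wrist0.png

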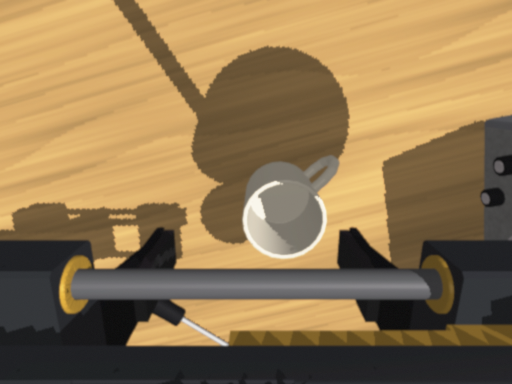

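The top view shows the unit at about (160,130) with its handle at (182,167). The red bar runs (262,200)–(350,235). There are three transformers at (270,140), (307,150) and (376,187), and one speaker at (343,201). The spool is at (343,163), the capacitor at (278,177) and the orange look-alike at (333,267). I'll measure these next.

```bash
cat > h.py <<'E'
from workcell import arm, optics, order
import cv2, numpy as np
def snap(n,fn=None):
    s=arm.sense(); c=optics.camera(n)
    if n=="wrist":
        T=np.eye(4);T[:3,:3]=s["orientation"];T[:3,3]=s["tool_pos"]
        c["c2w"]=T@c["mount"]
    else: c["c2w"]=np.linalg.inv(c["world_to_cam"])
    if fn: cv2.imwrite("pics/"+fn,c["image"])
    return c
def cast(c,uv,z):
    K=c["K"];u,v=uv
    d=np.array([(u-K[0,2])/K[0,0],-(v-K[1,2])/K[1,1],-1.])
    d=c["c2w"][:3,:3]@d;o=c["c2w"][:3,3]
    return o+d*(z-o[2])/d[2]
def proj(c,p):
    q=np.linalg.inv(c["c2w"])@np.r_[p,1];K=c["K"]
    return np.array([K[0,0]*q[0]/-q[2]+K[0,2],K[1,1]*-q[1]/-q[2]+K[1,2]])
def tri(c1,uv1,c2,uv2):
    o=[];d=[]
    for c,uv in((c1,uv1),(c2,uv2)):
        p=cast(c,uv,0);o.append(c["c2w"][:3,3]);d.append((p-o[-1])/np.linalg.norm(p-o[-1]))
    A=np.c_[d[0],-d[1]];t=np.linalg.lstsq(A,o[1]-o[0],rcond=None)[0]
    a=o[0]+t[0]*d[0];b=o[1]+t[1]*d[1];return (a+b)/2,np.linalg.norm(a-b)
def up(c,x0,y0,w,h,k,fn): cv2.imwrite("pics/"+fn,cv2.resize(c["image"][y0:y0+h,x0:x0+w],None,fx=k,fy=k,interpolation=cv2.INTER_CUBIC))
E
python3 - <<'E'
from h import *
c=snap("top"); up(c,240,120,160,120,5,"t1.png"); up(c,90,70,140,120,5,"t2.png")
im=c["image"].astype(int)
m=((im[...,2]>120)&(im[...,1]<80)&(im[...,0]<80)).astype(np.uint8)
m[:190]=0
n,l,st,ce=cv2.connectedComponentsWithStats(m)
for i in range(1,n):
    if st[i,4]>100:
        pts=np.argwhere(l==i)[:,::-1].astype(np.float32); r=cv2.minAreaRect(pts); print(st[i],r)
        b=cv2.boxPoints(r); w=np.array([cast(c,p,0.046) for p in b]); print(w.round(4),w.mean(0),np.linalg.norm(w[0]-w[1]),np.linalg.norm(w[1]-w[2]))
        print(cast(c,ce[i],.046))
E
```

```text
[266 197  78  41 954] ((304.5121765136719, 216.4705810546875), (81.15416717529297, 11.821043014526367), 22.47943687438965)
[[ 0.4415 -0.0281  0.046 ]
 [ 0.481  -0.0443  0.046 ]
 [ 0.371  -0.3106  0.046 ]
 [ 0.3323 -0.2937  0.046 ]] [ 0.40648027 -0.16918873  0.046     ] 0.04265634325155266 0.28817794406593833
[ 0.40580324 -0.17074974  0.046     ]
```

View pics/t1.png

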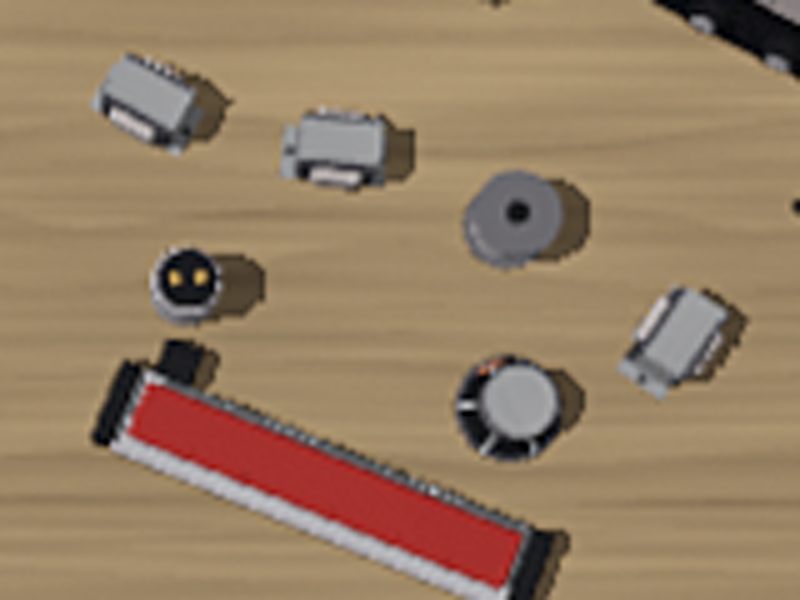

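View pics/t2.png

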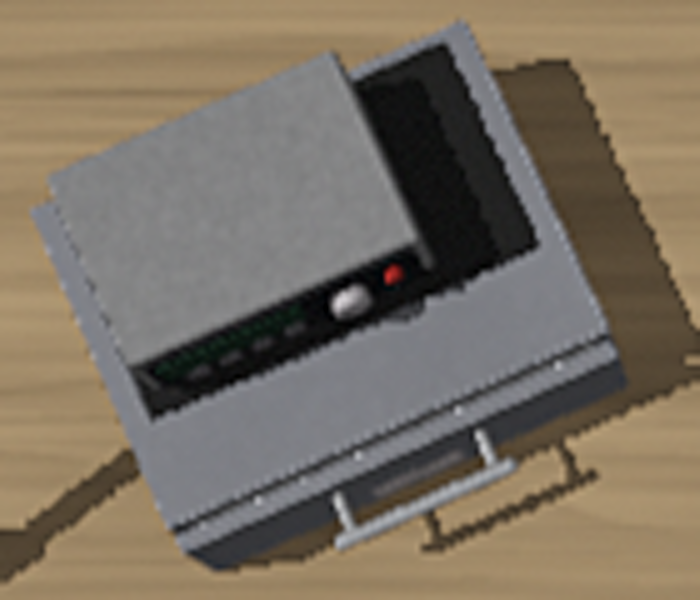

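```bash
cat >> h.py <<'E'
def plan(*wps):
    """world waypoints (x,y,z[,yaw of tool y]); turn first listed then shift in turned frame; prints per-row values"""
    s=arm.sense();p=np.array(s["tool_pos"]);R=np.array(s["orientation"])
    yaw=np.arctan2(R[1,1],R[0,1])
    print("now",p.round(4),"yaw",round(yaw,4),"tilt",R[:2,2].round(4),"F",s["wrist_force"].round(2),"op",round(s["opening"],3),"t",s["time_s"])
    for w in wps:
        if len(w)>3:
            t=w[3]; d=(t-yaw+np.pi)%(2*np.pi)-np.pi
            print("  turn rz total",round(-d,3)); yaw=t
        y=np.array([np.cos(yaw),np.sin(yaw),0]);z=np.array([0,0,-1.]);x=np.cross(y,z)
        d=np.array(w[:3])-p; v=np.array([d@x,d@y,d@z]); n=max(1,int(np.ceil(np.abs(v).max()/.045)))
        print("  to",np.round(w,3),"tool shift",v.round(4),"->",n,"rows of",(v/n).round(4)); p=np.array(w[:3])
E
python3 - <<'E'
from h import *
c=snap("top")
for p in ((157.6,179),(193.2,162.8)): print(cast(c,p,.072))
def b(p): return (p[0]/5+240,p[1]/5+120)
for n,p,z in (("T1",(152,92),.046),("T2",(344,141),.048),("T3",(685,328),.048),("S",(520,400),.047),("spool",(518,212),.05),("cap",(188,277),.063)): print(n,cast(c,b(p),z).round(4))
plan((.40,.42,.25),(.52,.15,.25),(.43,-.16,.25))
E
```

```text
[0.53449532 0.35251142 0.072     ]
[0.59372906 0.22774126 0.072     ]
T1 [ 0.6916 -0.0482  0.046 ]
T2 [ 0.6551 -0.1877  0.048 ]
T3 [ 0.5185 -0.4312  0.048 ]
S [ 0.4659 -0.3116  0.047 ]
spool [ 0.6026 -0.3127  0.05  ]
cap [ 0.5512 -0.0734  0.063 ]
now [0.1586 0.6042 0.2471] yaw 1.314 tilt [-0.0004 -0.0009] F [ 0.57 -0.56 -0.09] op 1.0 t 0.25
  to [0.4  0.42 0.25] tool shift [-0.2803 -0.1169 -0.0029] -> 7 rows of [-0.04   -0.0167 -0.0004]
  to [0.52 0.15 0.25] tool shift [-0.1846 -0.2307  0.    ] -> 6 rows of [-0.0308 -0.0384  0.    ]
  to [ 0.43 -0.16  0.25] tool shift [ 0.0083 -0.3227  0.    ] -> 8 rows of [ 0.001  -0.0403  0.    ]
```

```bash
python3 -m jog '[[-0.04,-0.0167,0,0,0,0,-1],[-0.04,-0.0167,0,0,0,0,-1],[-0.04,-0.0167,0,0,0,0,-1],[-0.04,-0.0167,0,0,0,0,-1],[-0.04,-0.0167,0,0,0,0,-1],[-0.04,-0.0167,0,0,0,0,-1],[-0.04,-0.0167,0,0,0,0,-1],[-0.031,-0.0384,0,0,0,0,-1],[-0.031,-0.0384,0,0,0,0,-1],[-0.031,-0.0384,0,0,0,0,-1],[-0.031,-0.0384,0,0,0,0,-1],[-0.031,-0.0384,0,0,0,0,-1],[-0.031,-0.0384,0,0,0,0,-1]]'
python3 -m jog '[[0.001,-0.04,0,0,0,0,-1],[0.001,-0.04,0,0,0,0,-1],[0.001,-0.04,0,0,0,0,-1],[0.001,-0.04,0,0,0,0,-1],[0.001,-0.04,0,0,0,0,-1],[0.001,-0.04,0,0,0,0,-1],[0.001,-0.04,0,0,0,0,-1],[0.001,-0.04,0,0,0,0,-1],[0,0,0,0,0,0,-1]]'
python3 - <<'E'
from h import *
plan((.41,-.17,.25,1.178)); snap("wrist","w1.png")
E
```

```text
time_s: 1.55
tool_pos: [0.5323, 0.1479, 0.2455]
orientation: [[-0.971, 0.241, 0.004], [0.241, 0.971, 0.005], [-0.003, 0.006, -1.0]]
wrist_force: [0.5, 0.4, -0.3]
opening: 0.013
time_s: 2.45
tool_pos: [0.4483, -0.1799, 0.2444]
orientation: [[-0.968, 0.249, 0.014], [0.249, 0.969, 0.0], [-0.014, 0.004, -1.0]]
wrist_force: [0.6, -0.1, 0.2]
opening: 0.01
now [ 0.4483 -0.1799  0.2444] yaw 1.3195 tilt [0.0141 0.0003] F [ 0.64 -0.11  0.22] op 0.01 t 2.45
  turn rz total 0.141
  to [ 0.41  -0.17   0.25   1.178] tool shift [ 0.0392 -0.0055 -0.0056] -> 1 rows of [ 0.0392 -0.0055 -0.0056]
```

```bash
cat >> h.py <<'E'
from scipy.spatial.transform import Rotation as Ro
def lvl(yaw=None):
    R=np.array(arm.sense()["orientation"])
    if yaw is None: yaw=np.arctan2(R[1,1],R[0,1])
    y=np.array([np.cos(yaw),np.sin(yaw),0]);z=np.array([0,0,-1.]);D=np.c_[np.cross(y,z),y,z]
    print("level rotvec",Ro.from_matrix(R.T@D).as_rotvec().round(4))
E
python3 - <<'E'
from h import *
lvl(1.178)
c=snap("wrist")
E
```

```text
level rotvec [0.0065 0.012  0.1423]
```

View pics/w1.png

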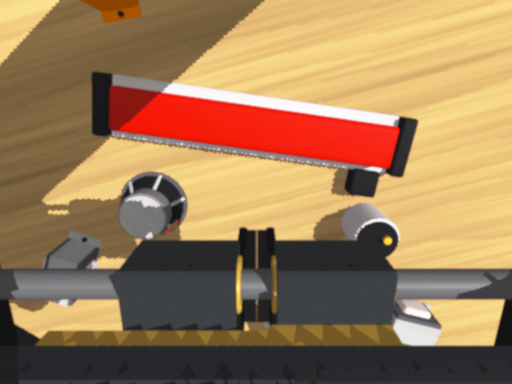

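The wrist view shows the whole red bar, (110,85)–(398,165), with the speaker at (150,207) and the capacitor at (372,232).

```bash
python3 - <<'E'
from h import *
c=snap("wrist"); im=cv2.cvtColor(c["image"],cv2.COLOR_BGR2HSV)
m=(((im[...,0]<8)|(im[...,0]>172))&(im[...,1]>200)&(im[...,2]>60)).astype(np.uint8); m[190:]=0
n,l,st,ce=cv2.connectedComponentsWithStats(m); i=1+st[1:,4].argmax(); print(st[i])
r=cv2.minAreaRect(np.argwhere(l==i)[:,::-1].astype(np.float32))
w=np.array([cast(c,p,.046) for p in cv2.boxPoints(r)]); print(w.round(4),w.mean(0),np.linalg.norm(w[0]-w[1]),np.linalg.norm(w[1]-w[2]), cast(c,ce[i],.046))
plan((.406,-.170,.09,1.178))
E
```

```text
[  104    87   292    84 12047]
[[ 0.3693 -0.3156  0.046 ]
 [ 0.3333 -0.2947  0.046 ]
 [ 0.4422 -0.0296  0.046 ]
 [ 0.4839 -0.0413  0.046 ]] [ 0.40718396 -0.17028975  0.046     ] 0.04160221074462282 0.286601611467979 [ 0.40529149 -0.17388044  0.046     ]
now [ 0.4484 -0.1749  0.244 ] yaw 1.324 tilt [0.0125 0.0039] F [-0.04  1.03  0.29] op 0.005 t 2.6
  turn rz total 0.146
  to [ 0.406 -0.17   0.09   1.178] tool shift [ 0.041  -0.0117  0.154 ] -> 4 rows of [ 0.0103 -0.0029  0.0385]
```

```bash
python3 -m jog '[[0,0,0,0.006,0.012,0.142,-1],[0.0103,-0.003,0.038,0,0,0,-1],[0.0103,-0.003,0.038,0,0,0,-1],[0.0103,-0.003,0.038,0,0,0,-1],[0.0103,-0.003,0.02,0,0,0,-1],[0,0,0,0,0,0,-1],[0,0,0,0,0,0,-1]]'
python3 - <<'E'
from h import *
plan((.4065,-.170,.075,1.178)); lvl(1.178)
E
```

```text
time_s: 3.3
tool_pos: [0.4105, -0.1609, 0.1086]
orientation: [[-0.929, 0.369, 0.006], [0.369, 0.929, 0.0], [-0.006, 0.002, -1.0]]
wrist_force: [0.3, -0.3, 0.5]
opening: 0.004
now [ 0.4105 -0.1609  0.1086] yaw 1.1924 tilt [0.0062 0.    ] F [ 0.28 -0.27  0.55] op 0.004 t 3.3
  turn rz total 0.014
  to [ 0.406 -0.17   0.075  1.178] tool shift [ 0.0002 -0.0099  0.0336] -> 1 rows of [ 0.0002 -0.0099  0.0336]
level rotvec [0.0023 0.0057 0.0144]
```

```bash
python3 -m jog '[[0,-0.01,0.01,0.002,0.006,0.014,-1],[0,0,0.02,0,0,0,-1],[0,0,0,0,0,0,-1],[0,0,0,0,0,0,-1]]'
python3 - <<'E'
from h import *
plan((.4065,-.170,.058,1.178)); lvl(1.178)
E
```

```text
time_s: 3.7
tool_pos: [0.4123, -0.1733, 0.081]
orientation: [[-0.925, 0.38, 0.01], [0.38, 0.925, -0.008], [-0.012, -0.003, -1.0]]
wrist_force: [0.2, 0.0, -0.3]
opening: 0.004
now [ 0.4123 -0.1733  0.081 ] yaw 1.1806 tilt [ 0.0097 -0.0077] F [ 0.17  0.01 -0.28] op 0.004 t 3.7
  turn rz total 0.003
  to [ 0.406 -0.17   0.058  1.178] tool shift [0.0067 0.0008 0.023 ] -> 1 rows of [0.0067 0.0008 0.023 ]
level rotvec [-0.0034  0.0119  0.0026]
```

```bash
python3 -m jog '[[0.007,0.001,0,-0.003,0.012,0,-1],[0,0,0.01,0,0,0,-1],[0,0,0.008,0,0,0,-1],[0,0,0.006,0,0,0,-1],[0,0,0.002,0,0,0,-1]]'
python3 - <<'E'
from h import *
plan((.4065,-.170,.058,1.178)); lvl(1.178)
E
```

```text
time_s: 4.2
tool_pos: [0.4079, -0.1712, 0.0587]
orientation: [[-0.925, 0.381, 0.006], [0.381, 0.925, -0.005], [-0.008, -0.003, -1.0]]
wrist_force: [-5.0, 2.6, 54.7]
opening: 0.006
now [ 0.4079 -0.1712  0.0587] yaw 1.1803 tilt [ 0.0061 -0.0052] F [-5.02  2.56 54.66] op 0.006 t 4.2
  turn rz total 0.002
  to [ 0.406 -0.17   0.058  1.178] tool shift [0.0017 0.0006 0.0007] -> 1 rows of [0.0017 0.0006 0.0007]
level rotvec [-0.0025  0.0076  0.0023]
```

```bash
python3 -m jog '[[0,0,0,0,0,0,-1],[0,0,0,0,0,0,-1],[0,0,0,0,0,0,-1]]'
python3 - <<'E'
from h import *
c=snap("side");up(c,220,120,110,90,6,"s2.png"); plan()
E
python3 -m jog '[[0,0,0.002,0,0,0,-1],[0,0,0.001,0,0,0,-1],[0,0,0.001,0,0,0,-1],[0,0,0.001,0,0,0,-1]]'
```

```text
time_s: 4.5
tool_pos: [0.4077, -0.1711, 0.0606]
orientation: [[-0.925, 0.38, 0.008], [0.38, 0.925, -0.007], [-0.01, -0.003, -1.0]]
wrist_force: [0.2, 1.1, 5.4]
opening: 0.004
now [ 0.4077 -0.1711  0.0606] yaw 1.1806 tilt [ 0.0078 -0.0067] F [-0.52 -0.68  6.47] op 0.005 t 4.55
time_s: 4.95
tool_pos: [0.4077, -0.171, 0.0592]
orientation: [[-0.925, 0.38, 0.01], [0.38, 0.925, -0.009], [-0.013, -0.004, -1.0]]
wrist_force: [-2.0, 1.0, 17.2]
opening: 0.005
```

View pics/s2.png

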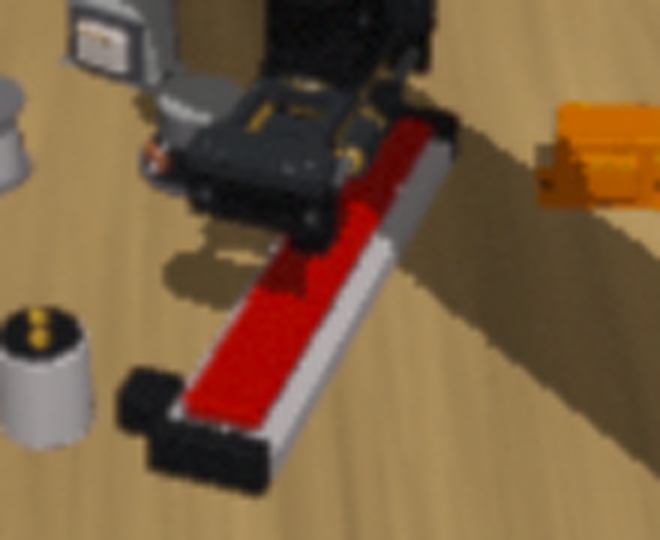

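The bar is down along its length, with the fingers at its middle around (290,240). I'll hold it there with small pushes.

```bash
python3 -m jog '[[0,0,0.001,0,0,0,-1],[0,0,0.001,0,0,0,-1],[0,0,0.001,0,0,0,-1],[0,0,0.001,0,0,0,-1],[0,0,0.001,0,0,0,-1],[0,0,0.001,0,0,0,-1],[0,0,0.001,0,0,0,-1]]'
python3 -m jog '[[0,0,-0.04,0,0,0,1],[0,0,-0.04,0,0,0,1],[0,0,-0.04,0,0,0,1],[0,0,-0.04,0,0,0,1],[0,0,0,0,0,0,1]]'
python3 - <<'E'
from h import *
plan((.51,.20,.25,2.014),(.53,.25,.25)); lvl(1.178)
E
```

```text
time_s: 5.65
tool_pos: [0.4075, -0.1709, 0.0592]
orientation: [[-0.925, 0.379, 0.016], [0.379, 0.925, -0.014], [-0.02, -0.007, -1.0]]
wrist_force: [-1.5, 1.3, 18.6]
opening: 0.003
time_s: 6.15
tool_pos: [0.4048, -0.1689, 0.2198]
orientation: [[-0.925, 0.38, 0.008], [0.38, 0.925, -0.008], [-0.011, -0.004, -1.0]]
wrist_force: [0.6, 0.2, -0.2]
opening: 0.375
now [ 0.4048 -0.1689  0.2198] yaw 1.1815 tilt [ 0.0082 -0.0079] F [ 0.58  0.25 -0.18] op 0.375 t 6.15
  turn rz total -0.833
  to [0.51  0.2   0.25  2.014] tool shift [-0.2532  0.2881 -0.0302] -> 7 rows of [-0.0362  0.0412 -0.0043]
  to [0.53 0.25 0.25] tool shift [-0.0395  0.0366  0.    ] -> 1 rows of [-0.0395  0.0366  0.    ]
level rotvec [-0.0041  0.0106  0.0035]
```

```bash
python3 -m jog '[[0,0,-0.005,0,0,-0.14,-1],[0,0,-0.005,0,0,-0.14,-1],[0,0,-0.005,0,0,-0.14,-1],[0,0,-0.005,0,0,-0.14,-1],[0,0,-0.005,0,0,-0.14,-1],[0,0,-0.005,-0.004,0.01,-0.13,-1],[-0.036,0.041,0,0,0,0,-1],[-0.036,0.041,0,0,0,0,-1],[-0.036,0.041,0,0,0,0,-1],[-0.036,0.041,0,0,0,0,-1],[-0.036,0.041,0,0,0,0,-1],[-0.036,0.041,0,0,0,0,-1],[-0.036,0.041,0,0,0,0,-1],[-0.039,0.037,0,0,0,0,-1],[0,0,0,0,0,0,-1],[0,0,0,0,0,0,-1]]'
python3 - <<'E'
from h import *
plan(); lvl(2.014); snap("wrist","w2.png")
E
```

```text
time_s: 7.75
tool_pos: [0.5062, 0.2263, 0.2271]
orientation: [[-0.892, -0.452, -0.024], [-0.452, 0.892, -0.006], [0.024, 0.006, -1.0]]
wrist_force: [-0.8, 0.4, 0.2]
opening: 0.006
now [0.5062 0.2263 0.2271] yaw 2.0398 tilt [-0.0244 -0.0056] F [-0.83  0.36  0.18] op 0.006 t 7.75
level rotvec [ 0.0057 -0.0243  0.0258]
```

View pics/w2.png

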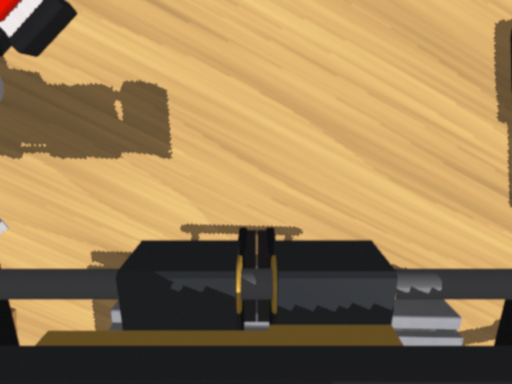

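The gripper hides the handle; only its shadow shows, at (240,230). I'll move further over the unit and look again.

```bash
python3 -m jog '[[-0.02,0,-0.03,0.006,-0.024,0.026,-1],[-0.035,0,-0.03,0,0,0,-1],[-0.035,0.01,-0.02,0,0,0,-1],[-0.035,0.01,0,0,0,0,-1],[-0.02,0,0,0,0,0,-1],[0,0,0,0,0,0,-1],[0,0,0,0,0,0,-1]]'
python3 - <<'E'
from h import *
plan(); lvl(2.014); snap("wrist","w3.png"); c=snap("side"); up(c,150,220,120,100,6,"s3.png")
E
```

```text
time_s: 8.5
tool_pos: [0.6296, 0.2946, 0.301]
orientation: [[-0.911, -0.412, -0.016], [-0.412, 0.911, -0.006], [0.017, 0.002, -1.0]]
wrist_force: [0.1, -1.2, -0.7]
opening: 0.002
now [0.6296 0.2946 0.301 ] yaw 1.9956 tilt [-0.0165 -0.0058] F [ 0.08 -1.2  -0.66] op 0.002 t 8.5
level rotvec [ 0.0017 -0.0174 -0.0184]
```

View pics/w3.png

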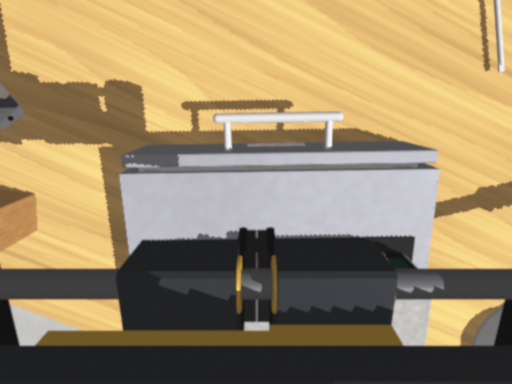

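View pics/s3.png

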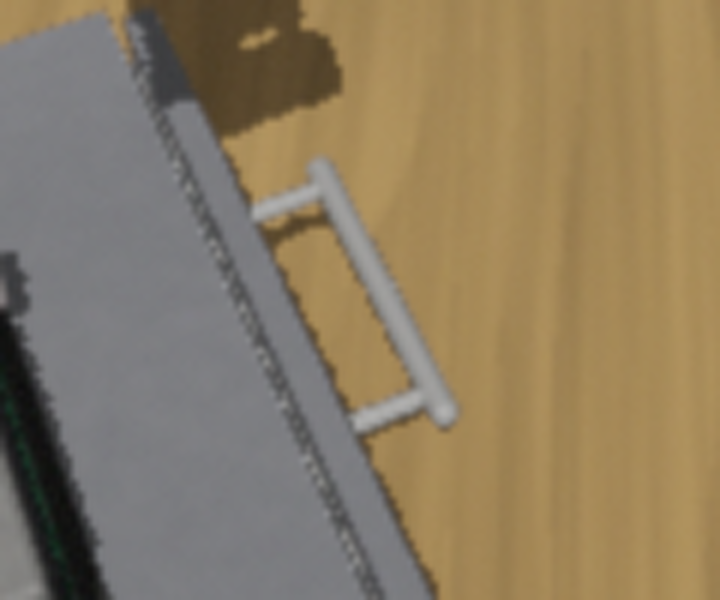

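The wrist view shows the handle from (214,119) to (342,117). In the side crop it runs from (318,162) to (447,415).

```bash
python3 - <<'E'
from h import *
c=snap("wrist")
a=cast(c,(214.5,118.5),.072);b=cast(c,(342,116.5),.072);print("wrist",a,b,np.linalg.norm(a-b),(a+b)/2,np.arctan2(*(b-a)[1::-1]))
f1=cast(c,(150,150),.092);f2=cast(c,(425,147),.092)
s=snap("side"); e1=cast(s,(150+318/6,220+162/6),.072);e2=cast(s,(150+445/6,220+412/6),.072);print("side",e1,e2,np.linalg.norm(e1-e2),(e1+e2)/2,np.arctan2(*(e2-e1)[1::-1]))
E
```

```text
wrist [0.59645802 0.22966083 0.072     ] [0.53780038 0.35463889 0.072     ] 0.13805881469065961 [0.5671292  0.29214986 0.072     ] 2.0096193239058273
side [0.59384976 0.22899914 0.072     ] [0.5369328  0.35088838 0.072     ] 0.13452333650761153 [0.56539128 0.28994376 0.072     ] 2.007661372016763
```

```bash
python3 - <<'E'
from h import *
plan((.584,.299,.16,2.009)); lvl(2.009)
E
```

```text
now [0.6292 0.2953 0.3019] yaw 1.9965 tilt [-0.0153 -0.0052] F [-0.19  0.64  0.73] op 0.005 t 8.7
  turn rz total -0.013
  to [0.584 0.299 0.16  2.009] tool shift [0.0393 0.0225 0.1419] -> 4 rows of [0.0098 0.0056 0.0355]
level rotvec [ 0.0017 -0.0161 -0.0125]
```

```bash
python3 -m jog '[[0.0135,0.0056,0,0.002,-0.016,-0.012,-1],[0.0135,0.0056,0.04,0,0,0,-1],[0.0135,0.0056,0.04,0,0,0,-1],[0,0.0056,0.035,0,0,0,-1],[0,0,0,0,0,0,-1],[0,0,0,0,0,0,-1]]'
python3 - <<'E'
from h import *
plan((.584,.299,.13,2.009)); lvl(2.009)
E
```

```text
time_s: 9.3
tool_pos: [0.5804, 0.2967, 0.189]
orientation: [[-0.906, -0.423, 0.007], [-0.423, 0.906, 0.001], [-0.007, -0.002, -1.0]]
wrist_force: [0.2, 1.0, 0.5]
opening: 0.005
now [0.5804 0.2967 0.189 ] yaw 2.0075 tilt [0.0067 0.0013] F [0.24 1.02 0.53] op 0.005 t 9.3
  turn rz total -0.002
  to [0.584 0.299 0.13  2.009] tool shift [-0.0042  0.0006  0.059 ] -> 2 rows of [-0.0021  0.0003  0.0295]
level rotvec [-0.0017  0.0066 -0.0015]
```

```bash
python3 -m jog '[[-0.005,0,0.01,0,0.007,0,-1],[0,0,0.035,0,0,0,-1],[0,0,0,0,0,0,-1],[0,0,0,0,0,0,-1]]'
python3 - <<'E'
from h import *
plan((.584,.299,.08,2.009)); lvl(2.009)
c=snap("side"); up(c,150,190,120,100,6,"s4.png")
E
```

```text
time_s: 9.7
tool_pos: [0.5923, 0.3001, 0.1507]
orientation: [[-0.906, -0.422, 0.015], [-0.422, 0.906, 0.003], [-0.015, -0.004, -1.0]]
wrist_force: [0.4, 0.2, 1.0]
opening: 0.007
now [0.5923 0.3001 0.1507] yaw 2.0067 tilt [0.0154 0.0025] F [0.44 0.21 1.05] op 0.007 t 9.7
  turn rz total -0.002
  to [0.584 0.299 0.08  2.009] tool shift [0.008  0.0025 0.0707] -> 2 rows of [0.004  0.0013 0.0354]
level rotvec [-0.0042  0.015  -0.0023]
```

View pics/s4.png

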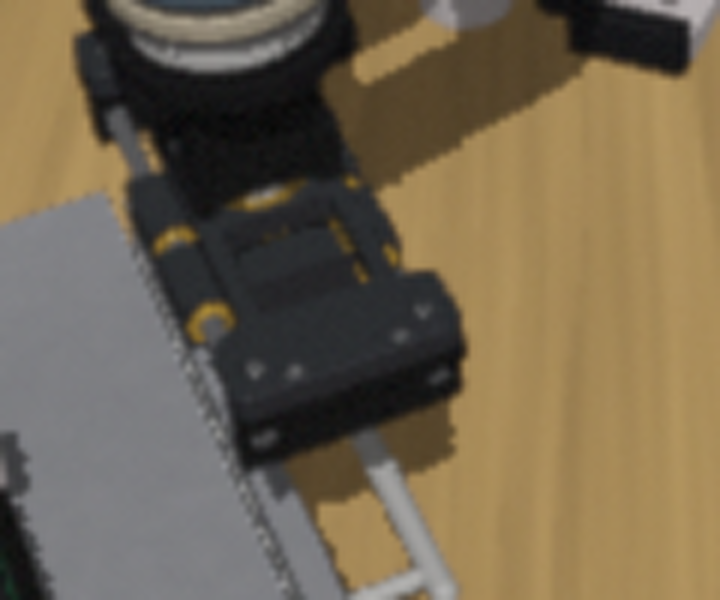

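```bash
python3 -m jog '[[0.008,0.002,0,-0.004,0.014,0,-1],[0,0,0,0,0,0,-1],[0,0,0.008,0,0,0,-1],[0,0,0,0,0,0,-1]]'
python3 - <<'E'
from h import *
plan((.584,.299,.08,2.009)); lvl(2.009)
E
```

```text
time_s: 10.15
tool_pos: [0.5852, 0.2989, 0.1467]
orientation: [[-0.906, -0.422, 0.006], [-0.422, 0.906, 0.002], [-0.006, -0.001, -1.0]]
wrist_force: [-0.4, -0.7, -0.9]
opening: 0.008
now [0.5852 0.2989 0.1467] yaw 2.0067 tilt [0.0057 0.0018] F [-0.42 -0.7  -0.86] op 0.008 t 10.15
  turn rz total -0.002
  to [0.584 0.299 0.08  2.009] tool shift [0.001  0.0006 0.0667] -> 2 rows of [0.0005 0.0003 0.0333]
level rotvec [-0.0007  0.0059 -0.0023]
```

```bash
python3 -m jog '[[0.001,0,0.02,0,0.006,0,-1],[0,0,0.015,0,0.002,0,-1],[0,0,0.015,0,0.002,0,-1],[0,0,0.010,0,0.002,0,-1],[0,0,0,0,0,0,-1]]'
python3 - <<'E'
from h import *
plan((.584,.299,.08,2.009)); lvl(2.009)
E
```

```text
time_s: 10.65
tool_pos: [0.5853, 0.2988, 0.0842]
orientation: [[-0.906, -0.422, -0.004], [-0.422, 0.906, -0.003], [0.004, -0.001, -1.0]]
wrist_force: [-1.5, -1.0, 0.2]
opening: 0.002
now [0.5853 0.2988 0.0842] yaw 2.0068 tilt [-0.0035 -0.0028] F [-1.51 -1.04  0.22] op 0.002 t 10.65
  turn rz total -0.002
  to [0.584 0.299 0.08  2.009] tool shift [0.0011 0.0007 0.0042] -> 1 rows of [0.0011 0.0007 0.0042]
level rotvec [-0.001  -0.0044 -0.0022]
```

```bash
python3 -m jog '[[0.01,0,0.002,0,0,0,-1],[0.015,0,0,0,0,0,-1],[0.025,0,0,0,0,0,-1],[0.025,0,0,0,0,0,-1],[0.025,0,0,0,0,0,-1],[0.025,0,0,0,0,0,-1],[0.025,0,0,0,0,0,-1],[0.02,0,0,0,0,0,-1],[0.015,0,0,0,0,0,-1],[0,0,0,0,0,0,-1]]'
python3 - <<'E'
from h import *
plan((.584-.205*.9055,.299-.205*.4243,.08,2.009)); lvl(2.009)
E
```

```text
time_s: 11.65
tool_pos: [0.4227, 0.2219, 0.0854]
orientation: [[-0.906, -0.421, 0.035], [-0.421, 0.907, 0.011], [-0.036, -0.005, -0.999]]
wrist_force: [0.4, 0.4, -0.1]
opening: 0.004
now [0.4227 0.2219 0.0854] yaw 2.0054 tilt [0.0351 0.0105] F [ 0.43  0.38 -0.09] op 0.004 t 11.65
  turn rz total -0.004
  to [0.398 0.212 0.08  2.009] tool shift [0.0262 0.0014 0.0054] -> 1 rows of [0.0262 0.0014 0.0054]
level rotvec [-0.0053  0.0363 -0.0035]
```

```bash
python3 -m jog '[[0.01,0,0.004,-0.005,0.036,-0.003,-1],[0.01,0,0,0,0,0,-1],[0.01,0,0,0,0,0,-1],[0.008,0,0,0,0,0,-1],[0.006,0,0,0,0,0,-1]]'
python3 - <<'E'
from h import *
plan((.584-.205*.9055,.299-.205*.4243,.08,2.009)); lvl(2.009)
E
```

```text
time_s: 12.15
tool_pos: [0.3922, 0.2062, 0.0827]
orientation: [[-0.907, -0.421, 0.024], [-0.421, 0.907, 0.008], [-0.025, -0.003, -1.0]]
wrist_force: [10.4, 16.5, -8.7]
opening: 0.008
now [0.3922 0.2062 0.0827] yaw 2.0054 tilt [0.0235 0.0077] F [10.43 16.49 -8.73] op 0.008 t 12.15
  turn rz total -0.004
  to [0.398 0.212 0.08  2.009] tool shift [-0.0081  0.0026  0.0027] -> 1 rows of [-0.0081  0.0026  0.0027]
level rotvec [-0.003   0.0246 -0.0036]
```

```bash
python3 -m jog '[[-0.006,0,0,0,0.02,0,-1],[0,0,-0.01,0,0,0,-1],[0,0,-0.03,0,0,0,1],[0,0,-0.045,0,0,0,1],[0,0,-0.045,0,0,0,1],[0,0,-0.03,0,0,0,1],[0,0,0,0,0,0,1]]'
python3 - <<'E'
from h import *
plan((.6,0,.27)); lvl()
c=snap("top","t4.png"); snap("wrist","w4.png")
E
```

```text
time_s: 12.85
tool_pos: [0.3875, 0.2056, 0.2478]
orientation: [[-0.906, -0.422, -0.013], [-0.422, 0.906, -0.007], [0.015, -0.0, -1.0]]
wrist_force: [0.1, 0.3, 0.2]
opening: 0.374
now [0.3875 0.2056 0.2478] yaw 2.0069 tilt [-0.0135 -0.0065] F [0.06 0.27 0.18] op 0.374 t 12.85
  to [0.6  0.   0.27] tool shift [-0.1058 -0.2762 -0.0222] -> 7 rows of [-0.0151 -0.0395 -0.0032]
level rotvec [-0.0002 -0.0149 -0.    ]
```

View pics/t4.png

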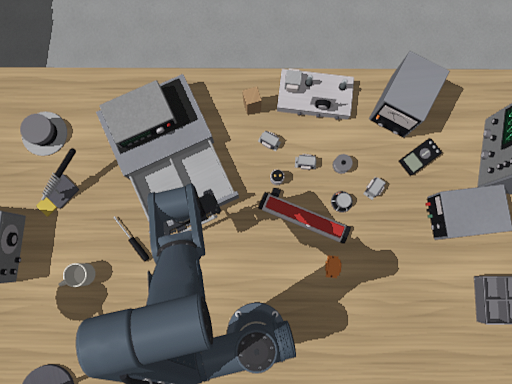

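The drawer is out. The transformer that was at (307,150) is now at (305,162), so it has been knocked already. I'll look at the parts from above.

```bash
python3 -m jog '[[0,0,-0.02,0,-0.015,0.14,1],[0,0,-0.02,0,0,0.14,1],[0,0,-0.02,0,0,0.14,1],[-0.04,-0.04,0,0,0,0,1],[-0.045,-0.04,0,0,0,0,1],[-0.045,-0.04,0,0,0,0,1],[-0.045,-0.04,0,0,0,0,1],[-0.045,-0.04,0,0,0,0,1],[-0.045,-0.04,0,0,0,0,1],[-0.04,-0.04,0,0,0,0,1],[-0.03,-0.03,0,0,0,0,1],[0,0,0,0,0,0,1],[0,0,0,0,0,0,1]]'
python3 - <<'E'
from h import *
plan(); lvl(1.571); snap("wrist","w5.png");c=snap("top"); up(c,90,120,160,120,5,"t5.png"); snap("top","t5b.png")
E
```

```text
time_s: 14.25
tool_pos: [0.6637, -0.075, 0.2611]
orientation: [[-0.997, -0.001, -0.082], [-0.001, 1.0, 0.002], [0.082, 0.002, -0.997]]
wrist_force: [0.0, 0.3, -0.9]
opening: 1.001
now [ 0.6637 -0.075   0.2611] yaw 1.5721 tilt [-0.082   0.0015] F [ 0.04  0.32 -0.9 ] op 1.001 t 14.25
level rotvec [ 0.0016 -0.0821  0.0012]
```

View pics/w5.png

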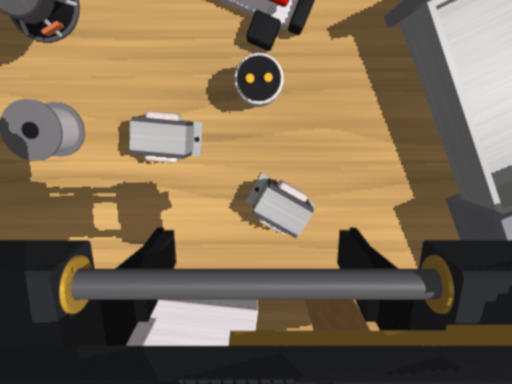

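View pics/t5.png

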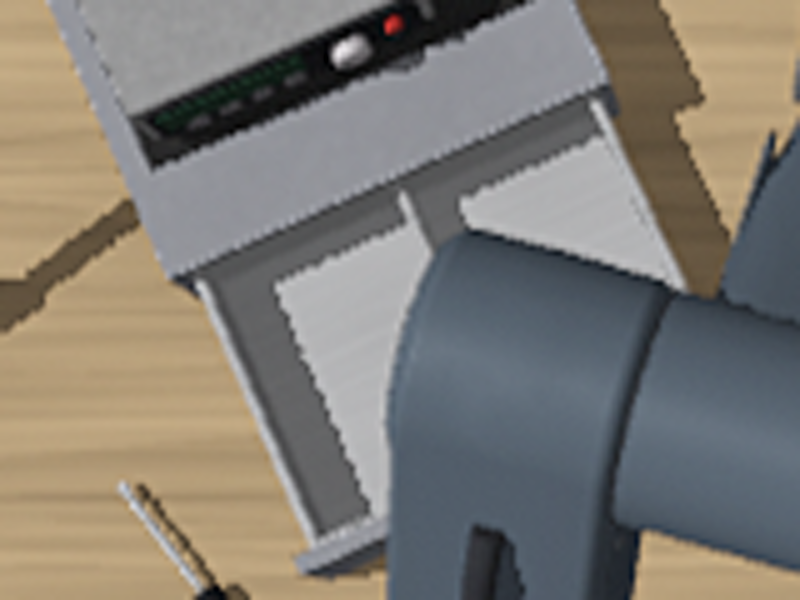

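View pics/t5b.png

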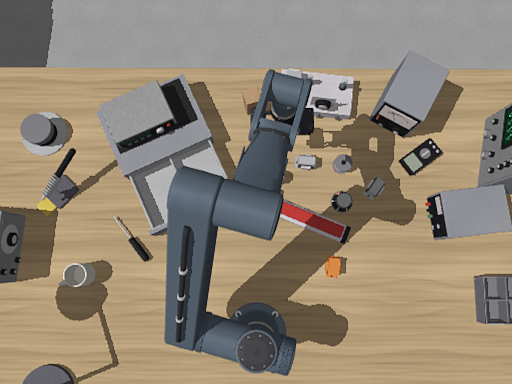

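The wrist view shows T2's top at about (165,138) and T1's at about (283,208), partly turned. I'll fit both tops by grey mask.

```bash
cat >> h.py <<'E'
def tops(c,roi,fn,z=.047,lo=100,hi=185,sat=28,amin=300):
    x0,y0,x1,y1=roi; im=c["image"]; hsv=cv2.cvtColor(im,cv2.COLOR_BGR2HSV)
    m=((hsv[...,1]<sat)&(hsv[...,2]>lo)&(hsv[...,2]<hi)).astype(np.uint8)
    mm=np.zeros_like(m);mm[y0:y1,x0:x1]=m[y0:y1,x0:x1]
    mm=cv2.morphologyEx(mm,cv2.MORPH_OPEN,np.ones((5,5),np.uint8))
    n,l,st,ce=cv2.connectedComponentsWithStats(mm); o=im.copy()
    for i in range(1,n):
        if st[i,4]<amin: continue
        r=cv2.minAreaRect(np.argwhere(l==i)[:,::-1].astype(np.float32)); b=cv2.boxPoints(r)
        cv2.polylines(o,[b.astype(int)],True,(0,255,0),1)
        w=np.array([cast(c,p,z) for p in b]); e=w[1]-w[0];f=w[2]-w[1]
        if np.linalg.norm(e)<np.linalg.norm(f): e,f=f,e
        ang=np.arctan2(e[1],e[0])%np.pi
        print("px",np.round(r[0],1),"ctr",w.mean(0).round(4),"long %.4f short %.4f ang %.3f"%(np.linalg.norm(e),np.linalg.norm(f),ang))
    cv2.imwrite("pics/"+fn,cv2.resize(o[y0:y1,x0:x1],None,fx=3,fy=3))
E
python3 - <<'E'
from h import *
c=snap("wrist"); tops(c,(100,90,330,245),"w6.png")
print(c["image"][138,165],c["image"][208,283],c["image"][120,160])
plan()
E
```

```text
[193 194 197] [188 188 191] [95 88 91]
now [ 0.6639 -0.0733  0.2641] yaw 1.5748 tilt [-0.0777 -0.    ] F [0.5  0.25 0.68] op 1.001 t 14.45
```

View pics/w6.png

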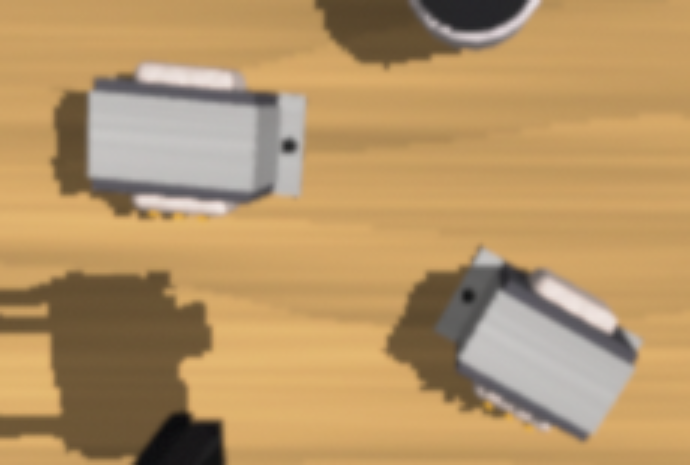

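```bash
python3 - <<'E'
from h import *
c=snap("wrist"); tops(c,(100,90,330,245),"w7.png",z=.048,lo=177,hi=212,sat=12)
plan()
E
```

```text
px [156.6 135.9] ctr [ 0.6125 -0.1802  0.048 ] long 0.0581 short 0.0284 ang 1.480
px [281.3 209.8] ctr [ 0.6937 -0.0454  0.048 ] long 0.0564 short 0.0280 ang 1.048
now [ 0.6643 -0.0733  0.2648] yaw 1.575 tilt [-0.0763 -0.0005] F [-0.08  0.78 -0.4 ] op 1.001 t 14.5
```

View pics/w7.png

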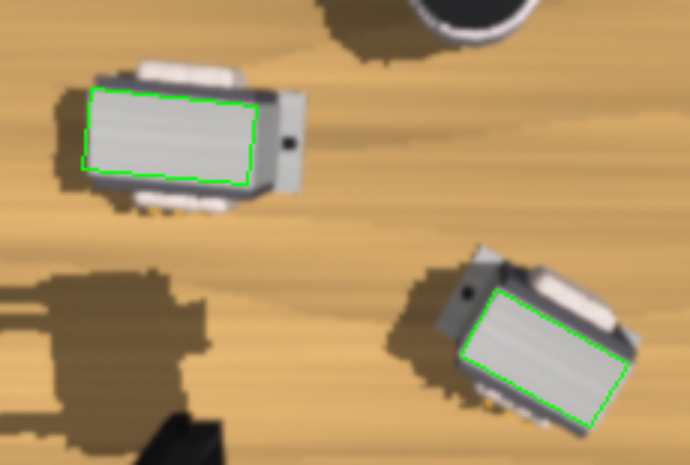

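```bash
python3 -m jog '[[0,0,0,0,-0.076,0.1,1],[0,0,0,0,0,0.14,1],[0,0,0,0,0,0.14,1],[0,0,0.02,0,0,0.14,1],[0,0,0.02,0,0,0,1],[0,0,0,0,0,0,1]]'
python3 - <<'E'
from h import *
plan((.6937,-.0454,.12,1.048)); lvl(1.048)
E
```

```text
time_s: 15.1
tool_pos: [0.6621, -0.0661, 0.2304]
orientation: [[-0.863, 0.504, 0.01], [0.504, 0.864, -0.005], [-0.011, 0.0, -1.0]]
wrist_force: [-0.3, 0.7, -0.8]
opening: 0.995
now [ 0.6621 -0.0661  0.2304] yaw 1.0422 tilt [ 0.0097 -0.0055] F [-0.33  0.74 -0.77] op 0.995 t 15.1
  turn rz total -0.006
  to [ 0.694 -0.045  0.12   1.048] tool shift [-0.017   0.0337  0.1104] -> 3 rows of [-0.0057  0.0112  0.0368]
level rotvec [ 0.0001  0.0111 -0.0058]
```

```bash
python3 -m jog '[[-0.005,0.011,0.03,0,0.011,-0.006,1],[-0.006,0.011,0.04,0,0,0,1],[-0.006,0.011,0.035,0,0,0,1],[0,0,0,0,0,0,1],[0,0,0,0,0,0,1]]'
python3 - <<'E'
from h import *
plan((.6937,-.0454,.04,1.048)); lvl(1.048)
E
```

```text
time_s: 15.6
tool_pos: [0.6978, -0.043, 0.1325]
orientation: [[-0.87, 0.494, 0.012], [0.494, 0.87, -0.003], [-0.012, 0.003, -1.0]]
wrist_force: [0.2, -0.5, 0.4]
opening: 1.002
now [ 0.6978 -0.043   0.1325] yaw 1.0547 tilt [ 0.0122 -0.0032] F [ 0.22 -0.49  0.41] op 1.002 t 15.6
  turn rz total 0.007
  to [ 0.694 -0.045  0.04   1.048] tool shift [ 0.0023 -0.0042  0.0925] -> 3 rows of [ 0.0008 -0.0014  0.0308]
level rotvec [0.0033 0.0122 0.0067]
```

```bash
python3 -m jog '[[0.002,-0.004,0.02,0.003,0.012,0.007,1],[0,0,0.025,0,0,0,1],[0,0,0.025,0,0,0,1],[0,0,0.015,0,0,0,1],[0,0,0,0,0,0,1]]'
python3 - <<'E'
from h import *
plan((.6937,-.0454,.04,1.048)); lvl(1.048)
E
```

```text
time_s: 16.1
tool_pos: [0.6976, -0.0483, 0.0535]
orientation: [[-0.866, 0.501, 0.013], [0.501, 0.866, -0.003], [-0.013, 0.003, -1.0]]
wrist_force: [-0.2, -1.1, 0.1]
opening: 1.001
now [ 0.6976 -0.0483  0.0535] yaw 1.0465 tilt [ 0.0126 -0.0035] F [-0.18 -1.11  0.08] op 1.001 t 16.1
  turn rz total -0.002
  to [ 0.694 -0.045  0.04   1.048] tool shift [0.0048 0.0005 0.0135] -> 1 rows of [0.0048 0.0005 0.0135]
level rotvec [ 0.0033  0.0127 -0.0015]
```

```bash
python3 -m jog '[[0.004,0,0.012,0.003,0.013,0,1],[0,0,0.001,0,0,0,-1],[0,0,0.001,0,0,0,-1],[0,0,0,0,0,0,-1],[0,0,0,0,0,0,-1],[0,0,0,0,0,0,-1],[0,0,0,0,0,0,-1]]'
python3 - <<'E'
from h import *
plan(); lvl()
E
```

```text
time_s: 16.8
tool_pos: [0.6966, -0.0472, 0.0428]
orientation: [[-0.865, 0.501, 0.006], [0.501, 0.866, -0.001], [-0.005, 0.002, -1.0]]
wrist_force: [-0.2, -0.0, -3.0]
opening: 0.651
now [ 0.6966 -0.0472  0.0428] yaw 1.0462 tilt [ 0.0057 -0.001 ] F [-0.16 -0.01 -3.  ] op 0.651 t 16.8
level rotvec [ 0.0019  0.0054 -0.    ]
```

```bash
python3 -m jog '[[0,0,-0.03,0.002,0.005,0,-1],[0,0,-0.045,0,0,0,-1],[0,0,-0.045,0,0,0,-1],[0,0,-0.03,0,0,0,-1],[0,0,0,0,0,0,-1]]'
python3 - <<'E'
from h import *
plan((.50,.22,.2)); lvl()
c=snap("side","s8.png"); snap("wrist","w8.png"); 
E
```

```text
time_s: 17.3
tool_pos: [0.6931, -0.0463, 0.1916]
orientation: [[-0.865, 0.501, -0.013], [0.501, 0.866, 0.003], [0.012, -0.004, -1.0]]
wrist_force: [0.2, 0.0, -3.4]
opening: 0.652
now [ 0.6931 -0.0463  0.1916] yaw 1.0463 tilt [-0.0128  0.0028] F [ 0.24  0.03 -3.37] op 0.652 t 17.3
  to [0.5  0.22 0.2 ] tool shift [ 0.3005  0.1338 -0.0084] -> 7 rows of [ 0.0429  0.0191 -0.0012]
level rotvec [-0.004  -0.0125 -0.    ]
```

View pics/s8.png

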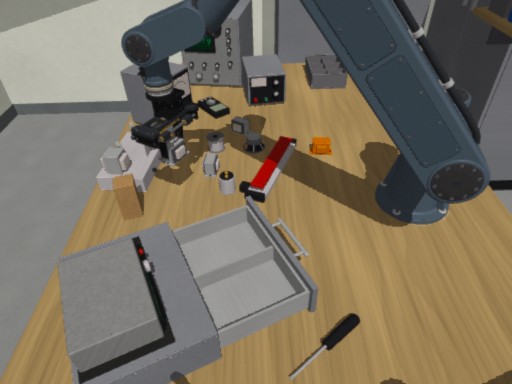

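View pics/w8.png

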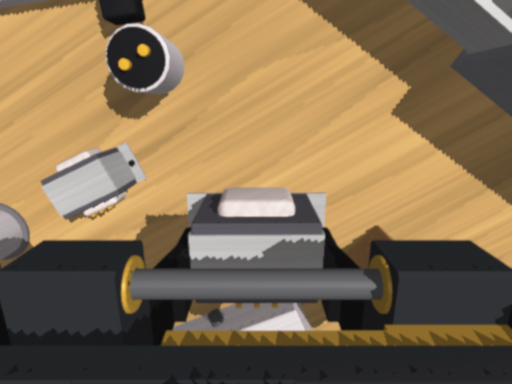

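T1 is held level. The side view shows the open drawer, with its handle at about (275,222)–(304,255). I'll zoom in.

```bash
python3 - <<'E'
from h import *
c=snap("side"); up(c,170,190,160,150,5,"s9.png"); 
E
```

```text
(no output)
```

View pics/s9.png

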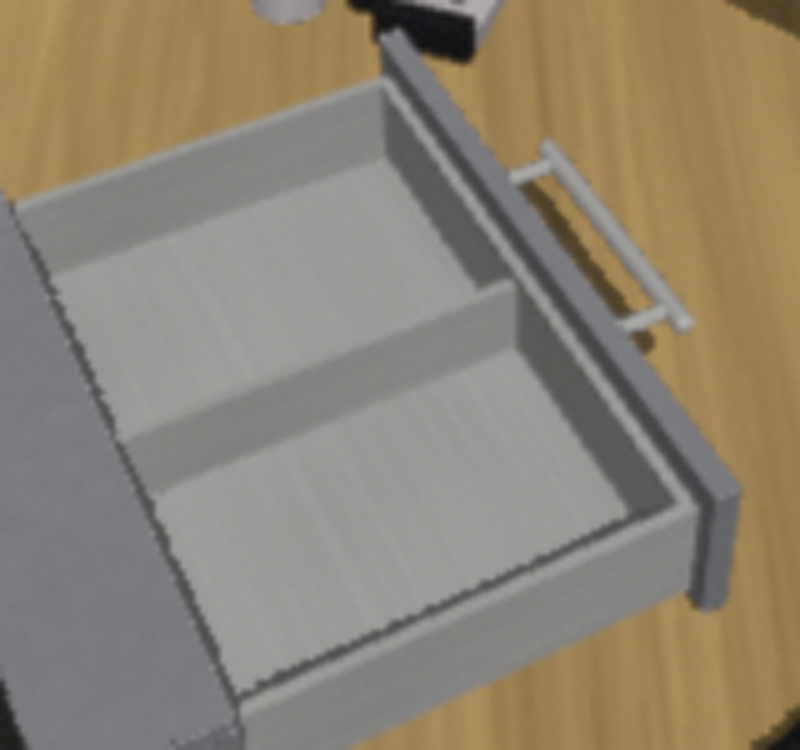

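```bash
python3 - <<'E'
from h import *
c=snap("side")
f=lambda x,y,z: cast(c,(170+x/5,190+y/5),z)
a=f(549,150,.072);b=f(684,321,.072);m=(a+b)/2
print(a,b,np.linalg.norm(a-b),m,np.arctan2(*(b-a)[1::-1]))
x=np.array([.9055,.4243,0]);y=np.array([-.4243,.9055,0])
r=f(388,157,.018)+.074*y;l=f(517,348,.018)+.074*y
print("bayR",r,"bayL",l,np.linalg.norm(r-l),np.arctan2(*(l-r)[1::-1]))
print("from handle",m+.055*x+.077*y,m+.055*x-.077*y)
E
```

```text
[0.40258261 0.14370144 0.072     ] [0.34679511 0.26090777 0.072     ] 0.12980588302299112 [0.37468886 0.20230461 0.072     ] 2.015041372858724
bayR [0.45660916 0.15742635 0.018     ] bayL [0.39193124 0.29643581 0.018     ] 0.1533194830069553 2.00628182504943
from handle [0.39182026 0.29536461 0.072     ] [0.45716246 0.15591761 0.072     ]
```

```bash
python3 -m jog '[[0.03,0.012,0,-0.004,-0.012,0,-1],[0.043,0.019,-0.001,0,0,0,-1],[0.043,0.019,-0.001,0,0,0,-1],[0.043,0.019,-0.001,0,0,0,-1],[0.043,0.019,-0.001,0,0,0,-1],[0.04,0.019,-0.001,0,0,0,-1],[0.03,0.01,-0.001,0,0,0,-1],[0,0,0,0,0,-0.13,-1],[0,0,0,0,0,-0.14,-1],[0,0,0,0,0,-0.14,-1],[0,0,0,0,0,-0.14,-1],[0,0,0,0,0,-0.14,-1],[0,0,0,0,0,-0.14,-1],[0,0,0,0,0,-0.13,-1],[0,0,0,0,0,0,-1]]'
python3 - <<'E'
from h import *
plan((.534,.3626,.15,2.009)); lvl(2.009)
E
```

```text
time_s: 19.0
tool_pos: [0.4819, 0.1975, 0.1578]
orientation: [[-0.887, -0.453, -0.086], [-0.454, 0.891, -0.004], [0.079, 0.035, -0.996]]
wrist_force: [0.2, -0.5, -3.1]
opening: 0.651
now [0.4819 0.1975 0.1578] yaw 2.0411 tilt [-0.0861 -0.0041] F [ 0.22 -0.51 -3.08] op 0.651 t 19.0
  turn rz total 0.032
  to [0.534 0.363 0.15  2.009] tool shift [-0.1173  0.1273  0.0078] -> 3 rows of [-0.0391  0.0424  0.0026]
level rotvec [ 0.0342 -0.0793  0.0335]
```

```bash
python3 -m jog '[[0,0,-0.02,0.034,-0.079,0.033,-1],[-0.02,0.025,-0.01,0,0,0,-1],[-0.03,0.035,0,0,0,0,-1],[-0.03,0.035,0,0,0,0,-1],[-0.025,0.025,0,0,0,0,-1],[0,0,0,0,0,0,-1],[0,0,0,0,0,0,-1]]'
python3 - <<'E'
from h import *
plan((.534,.3626,.12,2.009)); lvl(2.009)
E
```

```text
time_s: 19.7
tool_pos: [0.523, 0.3524, 0.1746]
orientation: [[-0.916, -0.401, -0.023], [-0.401, 0.916, -0.007], [0.024, 0.002, -1.0]]
wrist_force: [-0.6, -1.5, -3.7]
opening: 0.653
now [0.523  0.3524 0.1746] yaw 1.983 tilt [-0.0228 -0.0073] F [-0.65 -1.54 -3.73] op 0.653 t 19.7
  turn rz total -0.026
  to [0.534 0.363 0.12  2.009] tool shift [-0.0143  0.0045  0.0546] -> 2 rows of [-0.0071  0.0023  0.0273]
level rotvec [ 0.0028 -0.0238 -0.0259]
```

```bash
python3 -m jog '[[-0.011,0.0045,0,0.003,-0.024,-0.026,-1],[0,0,0.02,0,0,0,-1],[0,0,0.02,0,0,0,-1],[0,0,0,0,0,0,-1],[0,0,0,0,0,0,-1]]'
python3 - <<'E'
from h import *
plan((.534,.3626,.065,2.009)); lvl(2.009); snap("wrist","w10.png"); snap("side","s10.png")
E
```

```text
time_s: 20.2
tool_pos: [0.5308, 0.3576, 0.131]
orientation: [[-0.907, -0.421, -0.001], [-0.421, 0.907, -0.002], [0.002, -0.001, -1.0]]
wrist_force: [0.3, -0.5, -2.6]
opening: 0.653
now [0.5308 0.3576 0.131 ] yaw 2.0049 tilt [-0.0014 -0.0018] F [ 0.27 -0.54 -2.59] op 0.653 t 20.2
  turn rz total -0.004
  to [0.534 0.363 0.065 2.009] tool shift [-0.005   0.0032  0.066 ] -> 2 rows of [-0.0025  0.0016  0.033 ]
level rotvec [-0.001  -0.002  -0.0041]
```

View pics/s10.png

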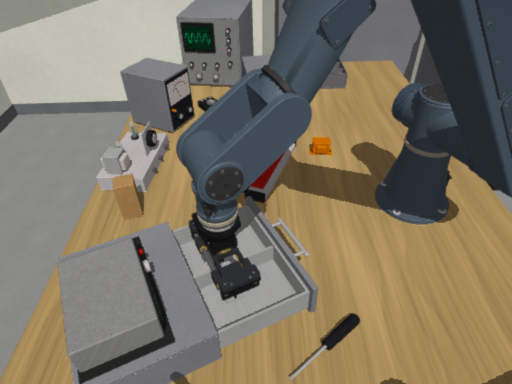

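View pics/w10.png

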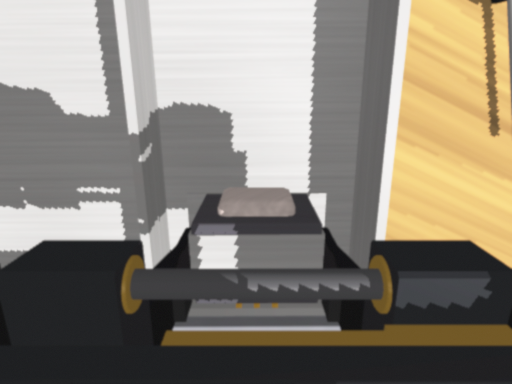

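The transformer is centred and aligned over the left bay, with its left and right walls at about x=130 and x=390. Lowering it now.

```bash
python3 -m jog '[[-0.003,0.002,0.02,0,-0.002,-0.004,-1],[0,0.001,0.018,0,0,0,-1],[0,0,0.012,0,0,0,-1],[0,0,0.006,0,0,0,-1],[0,0,0,0,0,0,-1]]'
python3 - <<'E'
from h import *
plan((.534,.3626,.062,2.009)); lvl(2.009)
E
```

```text
time_s: 20.8
tool_pos: [0.5367, 0.3627, 0.0796]
orientation: [[-0.906, -0.423, 0.012], [-0.423, 0.906, 0.004], [-0.012, -0.001, -1.0]]
wrist_force: [-1.3, -0.0, -2.8]
opening: 0.65
now [0.5367 0.3627 0.0796] yaw 2.0078 tilt [0.0116 0.004 ] F [-1.25 -0.04 -2.79] op 0.65 t 20.8
  turn rz total -0.001
  to [0.534 0.363 0.062 2.009] tool shift [0.0025 0.001  0.0176] -> 1 rows of [0.0025 0.001  0.0176]
level rotvec [-0.0013  0.0122 -0.0012]
```

```bash
python3 -m jog '[[0.002,0.001,0.008,-0.001,0.012,0,-1],[0,0,0.006,0,0,0,-1],[0,0,0.004,0,0,0,-1],[0,0,0.001,0,0,0,-1]]'
python3 - <<'E'
from h import *
plan((.534,.3626,.062,2.009)); lvl(2.009)
E
```

```text
time_s: 21.2
tool_pos: [0.5359, 0.3634, 0.0612]
orientation: [[-0.906, -0.423, 0.003], [-0.423, 0.906, 0.001], [-0.003, -0.0, -1.0]]
wrist_force: [0.3, -0.1, -3.3]
opening: 0.655
now [0.5359 0.3634 0.0612] yaw 2.0078 tilt [0.0031 0.0011] F [ 0.34 -0.08 -3.3 ] op 0.655 t 21.2
  turn rz total -0.001
  to [0.534 0.363 0.062 2.009] tool shift [ 0.0021  0.0001 -0.0008] -> 1 rows of [ 0.0021  0.0001 -0.0008]
level rotvec [-0.0003  0.0033 -0.0012]
```

```bash
python3 -m jog '[[0,0,0.002,0,0.003,0,-1],[0,0,0.001,0,0,0,-1],[0,0,0,0,0,0,0.9],[0,0,0,0,0,0,0.9],[0,0,0,0,0,0,0.9],[0,0,-0.02,0,0,0,0.9],[0,0,-0.04,0,0,0,0.9],[0,0,-0.04,0,0,0,0.9],[0,0,-0.04,0,0,0,0.9],[0,0,0,0,0,0,0.9]]'
python3 - <<'E'
from h import *
plan((.56,.10,.2,1.48),(.6125,-.18,.2)); lvl(2.009); snap("wrist","w11.png")
E
```

```text
time_s: 22.2
tool_pos: [0.5378, 0.3642, 0.2057]
orientation: [[-0.906, -0.423, 0.005], [-0.423, 0.906, 0.002], [-0.005, -0.0, -1.0]]
wrist_force: [0.8, 0.7, 0.5]
opening: 0.948
now [0.5378 0.3642 0.2057] yaw 2.0076 tilt [0.0046 0.0018] F [0.84 0.67 0.53] op 0.948 t 22.2
  turn rz total 0.528
  to [0.56 0.1  0.2  1.48] tool shift [-0.0461 -0.2611  0.0057] -> 6 rows of [-0.0077 -0.0435  0.001 ]
  to [ 0.612 -0.18   0.2  ] tool shift [-0.0777 -0.2741  0.    ] -> 7 rows of [-0.0111 -0.0392  0.    ]
level rotvec [-0.0003  0.0049 -0.0014]
```

View pics/w11.png

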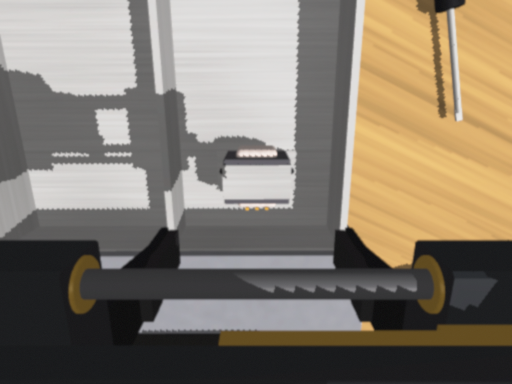

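T1 stands in the left bay at about (257,180). T2 is next.

```bash
python3 -m jog '[[0,-0.04,-0.01,0,0.005,0,1],[-0.0,-0.045,-0.01,0,0,0,1],[-0.0,-0.045,-0.01,0,0,0,1],[-0.01,-0.045,-0.005,0,0,0.05,1],[-0.015,-0.045,0,0,0,0.1,1],[-0.015,-0.045,0,0,0,0.1,1],[-0.015,-0.045,0,0,0,0.1,1],[-0.015,-0.045,0,0,0,0.1,1],[-0.015,-0.045,0,0,0,0.08,1],[-0.015,-0.045,0,0,0,0,1],[-0.01,-0.045,0,0,0,0,1],[-0.01,-0.04,0,0,0,0,1],[0,0,0,0,0,0,1],[0,0,0,0,0,0,1]]'
python3 - <<'E'
from h import *
plan((.66,-.17,.24,1.48)); lvl(1.48); snap("wrist","w12.png")
E
```

```text
time_s: 23.65
tool_pos: [0.7492, -0.148, 0.2083]
orientation: [[-0.993, 0.112, -0.044], [0.112, 0.994, 0.001], [0.044, -0.004, -0.999]]
wrist_force: [-0.3, 0.5, -0.0]
opening: 1.001
now [ 0.7492 -0.148   0.2083] yaw 1.4589 tilt [-0.0441  0.001 ] F [-0.32  0.47 -0.01] op 1.001 t 23.65
  turn rz total -0.021
  to [ 0.66 -0.17  0.24  1.48] tool shift [ 0.0868 -0.03   -0.0317] -> 2 rows of [ 0.0434 -0.015  -0.0159]
level rotvec [-0.0035 -0.044  -0.0212]
```

View pics/w12.png

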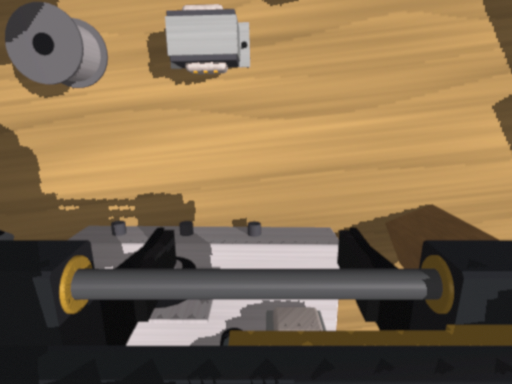

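T2 is at about (205,37), near the image top.

```bash
python3 - <<'E'
from h import *
c=snap("wrist"); tops(c,(120,0,300,110),"w13.png",z=.048,lo=165,hi=212,sat=12)
plan((.6115,-.180,.15,1.48))
E
```

```text
px [202.2  34.7] ctr [ 0.6125 -0.1796  0.048 ] long 0.0576 short 0.0290 ang 1.479
now [ 0.7492 -0.1471  0.2087] yaw 1.4607 tilt [-0.0441  0.0001] F [ 0.41  0.53 -0.48] op 1.001 t 23.75
  turn rz total -0.019
  to [ 0.612 -0.18   0.15   1.48 ] tool shift [ 0.1341 -0.0453  0.0587] -> 3 rows of [ 0.0447 -0.0151  0.0196]
```

View pics/w13.png

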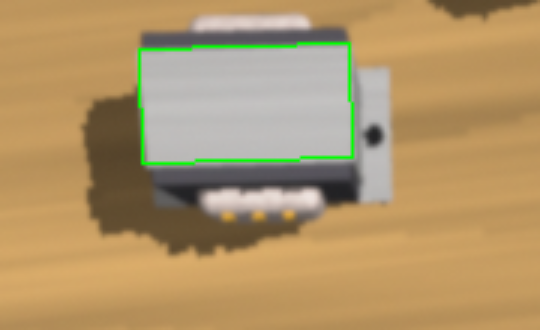

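```bash
python3 -m jog '[[0.035,-0.011,0,-0.003,-0.044,-0.02,1],[0.035,-0.011,0.015,0,0,0,1],[0.035,-0.011,0.02,0,0,0,1],[0.02,-0.008,0.02,0,0,0,1],[0,0,0,0,0,0,1],[0,0,0,0,0,0,1]]'
python3 - <<'E'
from h import *
plan((.6122,-.1797,.1,1.48)); lvl(1.48)
E
```

```text
time_s: 24.35
tool_pos: [0.6188, -0.1641, 0.1526]
orientation: [[-0.997, 0.074, 0.003], [0.074, 0.997, 0.002], [-0.003, 0.002, -1.0]]
wrist_force: [0.5, 0.2, 0.0]
opening: 0.997
now [ 0.6188 -0.1641  0.1526] yaw 1.4964 tilt [0.0031 0.0017] F [0.55 0.23 0.04] op 0.997 t 24.35
  turn rz total 0.016
  to [ 0.612 -0.18   0.1    1.48 ] tool shift [ 0.0052 -0.0161  0.0526] -> 2 rows of [ 0.0026 -0.0081  0.0263]
level rotvec [0.002  0.003  0.0164]
```

```bash
python3 -m jog '[[0.005,-0.016,0.01,0.002,0.003,0.016,1],[0,0,0.03,0,0,0,1],[0,0,0.02,0,0,0,1],[0,0,0,0,0,0,1]]'
python3 - <<'E'
from h import *
plan((.6122,-.1797,.041,1.48)); lvl(1.48)
E
```

```text
time_s: 24.75
tool_pos: [0.6207, -0.1818, 0.0945]
orientation: [[-0.996, 0.087, 0.013], [0.087, 0.996, -0.007], [-0.014, -0.006, -1.0]]
wrist_force: [-0.4, -1.1, -0.5]
opening: 1.002
now [ 0.6207 -0.1818  0.0945] yaw 1.484 tilt [ 0.0133 -0.0074] F [-0.37 -1.09 -0.5 ] op 1.002 t 24.75
  turn rz total 0.004
  to [ 0.612 -0.18   0.041  1.48 ] tool shift [0.0087 0.0014 0.0535] -> 2 rows of [0.0043 0.0007 0.0267]
level rotvec [-0.0062  0.0139  0.004 ]
```

```bash
python3 -m jog '[[0.007,0.001,0.008,-0.006,0.014,0.004,1],[0,0,0.02,0,0.003,0,1],[0,0,0.016,0,0.003,0,1],[0,0,0.006,0,0,0,1],[0,0,0,0,0,0,1]]'
python3 - <<'E'
from h import *
plan((.6122,-.1797,.041,1.48)); lvl(1.48)
E
```

```text
time_s: 25.25
tool_pos: [0.6177, -0.1825, 0.0451]
orientation: [[-0.996, 0.091, -0.001], [0.091, 0.996, -0.003], [0.0, -0.003, -1.0]]
wrist_force: [-0.2, -0.2, 0.8]
opening: 1.0
now [ 0.6177 -0.1825  0.0451] yaw 1.48 tilt [-0.0006 -0.003 ] F [-0.19 -0.21  0.81] op 1.0 t 25.25
  turn rz total -0.0
  to [ 0.612 -0.18   0.041  1.48 ] tool shift [0.0057 0.0023 0.0041] -> 1 rows of [0.0057 0.0023 0.0041]
level rotvec [-0.003  -0.0003 -0.    ]
```

```bash
python3 -m jog '[[0.005,0.002,0.003,0,0,0,1],[0,0,0,0,0,0,-1],[0,0,0,0,0,0,-1],[0,0,0,0,0,0,-1],[0,0,0,0,0,0,-1],[0,0,0,0,0,0,-1],[0,0,0,0,0,0,-1]]'
python3 - <<'E'
from h import *
plan(); lvl(1.48)
E
python3 -m jog '[[0,0,-0.03,0,0,0,-1],[0,0,-0.045,0,0,0,-1],[0,0,-0.045,0,0,0,-1],[0,0,-0.03,0,0,0,-1],[0,0,0,0,0,0,-1]]'
python3 - <<'E'
from h import *
plan((.5,.18,.2)); lvl(1.48)
E
```

```text
time_s: 25.95
tool_pos: [0.6139, -0.1803, 0.0447]
orientation: [[-0.996, 0.091, 0.003], [0.091, 0.996, -0.005], [-0.004, -0.004, -1.0]]
wrist_force: [-0.3, -0.6, -1.7]
opening: 0.653
now [ 0.6139 -0.1803  0.0447] yaw 1.48 tilt [ 0.0034 -0.0047] F [-0.35 -0.57 -1.67] op 0.653 t 25.95
level rotvec [-0.0044  0.0038  0.0001]
time_s: 26.45
tool_pos: [0.6105, -0.1785, 0.1939]
orientation: [[-0.996, 0.091, -0.008], [0.091, 0.996, 0.001], [0.008, 0.0, -1.0]]
wrist_force: [0.7, -0.8, -2.5]
opening: 0.654
now [ 0.6105 -0.1785  0.1939] yaw 1.4799 tilt [-0.0082  0.0008] F [ 0.71 -0.78 -2.51] op 0.654 t 26.45
  to [0.5  0.18 0.2 ] tool shift [ 0.1426  0.347  -0.0061] -> 8 rows of [ 0.0178  0.0434 -0.0008]
level rotvec [ 0.     -0.0083 -0.0001]
```

```bash
python3 -m jog '[[0.01,0.03,-0.005,0,-0.008,0,-1],[0.018,0.043,-0.005,0,0,0,-1],[0.018,0.043,-0.002,0,0,0,-1],[0.018,0.043,-0.002,0,0,0,-1],[0.018,0.043,-0.002,0,0,0,-1],[0.018,0.043,-0.002,0,0,0,-1],[0.018,0.043,0,0,0,0,-1],[0.015,0.03,0,0,0,0,-1],[0,0,0,0,0,-0.12,-1],[0,0,0,0,0,-0.14,-1],[0,0,0,0,0,-0.14,-1],[0,0,0,0,0,-0.12,-1],[0,0,0,0,0,0,-1]]'
python3 - <<'E'
from h import *
plan((.479,.3367,.17,2.009)); lvl(2.009)
E
```

```text
time_s: 27.75
tool_pos: [0.4878, 0.1616, 0.1875]
orientation: [[-0.901, -0.432, -0.04], [-0.432, 0.902, -0.001], [0.037, 0.016, -0.999]]
wrist_force: [-0.1, 0.3, -3.7]
opening: 0.65
now [0.4878 0.1616 0.1875] yaw 2.0175 tilt [-0.04   -0.0014] F [-0.07  0.3  -3.7 ] op 0.65 t 27.75
  turn rz total 0.008
  to [0.479 0.337 0.17  2.009] tool shift [-0.0663  0.1623  0.0175] -> 4 rows of [-0.0166  0.0406  0.0044]
level rotvec [ 0.0159 -0.0368  0.0088]
```

```bash
python3 -m jog '[[-0.005,0.02,-0.01,0.016,-0.037,0.009,-1],[-0.017,0.035,-0.002,0,0,0,-1],[-0.017,0.035,0,0,0,0,-1],[-0.015,0.035,0,0,0,0,-1],[-0.01,0.025,0,0,0,0,-1],[0,0,0,0,0,0,-1],[0,0,0,0,0,0,-1]]'
python3 - <<'E'
from h import *
plan((.479,.3367,.12,2.009)); lvl(2.009)
E
```

```text
time_s: 28.45
tool_pos: [0.4787, 0.3271, 0.189]
orientation: [[-0.916, -0.402, -0.015], [-0.402, 0.916, -0.006], [0.016, 0.001, -1.0]]
wrist_force: [-0.3, -0.5, -2.9]
opening: 0.651
now [0.4787 0.3271 0.189 ] yaw 1.9843 tilt [-0.0153 -0.0056] F [-0.31 -0.46 -2.9 ] op 0.651 t 28.45
  turn rz total -0.025
  to [0.479 0.337 0.12  2.009] tool shift [-0.0043  0.0086  0.069 ] -> 2 rows of [-0.0022  0.0043  0.0345]
level rotvec [ 0.0013 -0.0162 -0.0247]
```

```bash
python3 -m jog '[[-0.003,0.008,0,0.001,-0.016,-0.025,-1],[0,0,0.025,0,0,0,-1],[0,0,0.03,0,0,0,-1],[0,0,0,0,0,0,-1],[0,0,0,0,0,0,-1]]'
python3 - <<'E'
from h import *
plan((.479,.3367,.067,2.009)); lvl(2.009); snap("wrist","w14.png")
E
```

```text
time_s: 28.95
tool_pos: [0.4785, 0.3326, 0.1321]
orientation: [[-0.908, -0.42, 0.0], [-0.42, 0.908, -0.0], [-0.0, -0.0, -1.0]]
wrist_force: [0.5, 0.2, -2.5]
opening: 0.65
now [0.4785 0.3326 0.1321] yaw 2.0043 tilt [ 0.0004 -0.0002] F [ 0.55  0.22 -2.51] op 0.65 t 28.95
  turn rz total -0.005
  to [0.479 0.337 0.067 2.009] tool shift [-0.0022  0.0035  0.0651] -> 2 rows of [-0.0011  0.0017  0.0325]
level rotvec [-0.0004  0.0002 -0.0047]
```

View pics/w14.png

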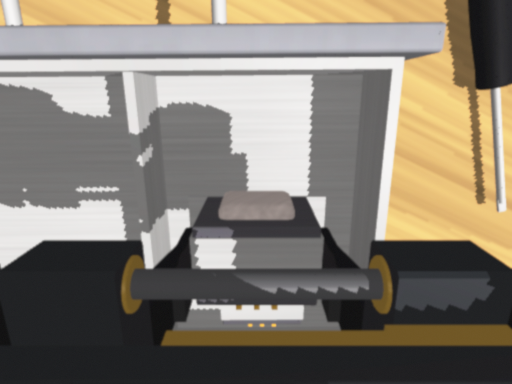

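T2 is centred over the bay, with T1's terminals just visible behind it at (262,325). Lowering it.

```bash
python3 -m jog '[[-0.001,0.003,0.02,0,0,-0.004,-1],[0,0,0.018,0,0,0,-1],[0,0,0.012,0,0,0,-1],[0,0,0.006,0,0,0,-1],[0,0,0,0,0,0,-1]]'
python3 - <<'E'
from h import *
plan((.479,.3367,.063,2.009)); lvl(2.009)
E
```

```text
time_s: 29.5
tool_pos: [0.483, 0.3366, 0.0812]
orientation: [[-0.907, -0.422, 0.012], [-0.422, 0.907, 0.005], [-0.013, -0.001, -1.0]]
wrist_force: [-0.2, -0.0, -2.6]
opening: 0.651
now [0.483  0.3366 0.0812] yaw 2.0061 tilt [0.0118 0.0047] F [-0.22 -0.03 -2.63] op 0.651 t 29.5
  turn rz total -0.003
  to [0.479 0.337 0.063 2.009] tool shift [0.0035 0.0018 0.0182] -> 1 rows of [0.0035 0.0018 0.0182]
level rotvec [-0.0007  0.0127 -0.0029]
```

```bash
python3 -m jog '[[0.0035,0.002,0.008,-0.001,0.013,-0.003,-1],[0,0,0.006,0,0,0,-1],[0,0,0.004,0,0,0,-1],[0,0,0.002,0,0.003,0,-1],[0,0,0.001,0,0,0,-1],[0,0,0,0,0,0,0.9],[0,0,0,0,0,0,0.9],[0,0,0,0,0,0,0.9]]'
python3 - <<'E'
from h import *
plan((.479,.3367,.063,2.009)); lvl(2.009)
E
python3 -m jog '[[0,0,-0.02,0,0,0,0.9],[0,0,-0.04,0,0,0,0.9],[0,0,-0.04,0,0,0,0.9],[0,0,-0.04,0,0,0,0.9],[0,0,0,0,0,0,0.9]]'
python3 - <<'E'
from h import *
plan((.50,.05,.25,.9),(.6,-.40,.25)); lvl(2.009); snap("wrist","w15.png")
E
```

```text
time_s: 30.3
tool_pos: [0.4827, 0.339, 0.0643]
orientation: [[-0.905, -0.425, 0.006], [-0.425, 0.905, 0.003], [-0.006, -0.0, -1.0]]
wrist_force: [-0.1, -0.7, 0.9]
opening: 0.836
now [0.4827 0.339  0.0643] yaw 2.01 tilt [0.0057 0.0025] F [-0.09 -0.72  0.88] op 0.836 t 30.3
  turn rz total 0.001
  to [0.479 0.337 0.063 2.009] tool shift [ 0.0043 -0.0005  0.0013] -> 1 rows of [ 0.0043 -0.0005  0.0013]
level rotvec [-0.0002  0.0063  0.001 ]
time_s: 30.8
tool_pos: [0.4822, 0.3385, 0.2079]
orientation: [[-0.905, -0.425, 0.003], [-0.425, 0.905, 0.002], [-0.003, 0.0, -1.0]]
wrist_force: [0.4, -0.0, -0.0]
opening: 0.95
now [0.4822 0.3385 0.2079] yaw 2.0095 tilt [0.0031 0.0015] F [ 0.43 -0.01 -0.04] op 0.95 t 30.8
  turn rz total 1.11
  to [0.5  0.05 0.25 0.9 ] tool shift [-0.1933 -0.2149 -0.0421] -> 5 rows of [-0.0387 -0.043  -0.0084]
  to [ 0.6  -0.4   0.25] tool shift [-0.3581 -0.2903  0.    ] -> 8 rows of [-0.0448 -0.0363  0.    ]
level rotvec [0.0001 0.0034 0.0005]
```

View pics/w15.png

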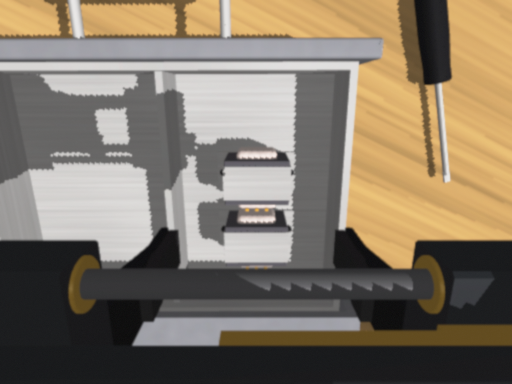

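T1 and T2 stand in a row in the left bay at (257,160) and (257,215). T3 is next.

```bash
python3 -m jog '[[0,-0.02,-0.03,0,0.003,0,1],[0.013,-0.044,-0.02,0,0,0,1],[0.013,-0.044,-0.003,0,0,0,1],[0.013,-0.044,-0.003,0,0,0,1],[0.013,-0.044,-0.003,0,0,0,1],[0.013,-0.044,-0.003,0,0,0,1],[0.013,-0.044,0,0,0,0,1],[0.013,-0.044,0,0,0,0,1],[0.013,-0.044,0,0,0,0,1],[0.013,-0.044,0,0,0,0,1],[0.013,-0.044,0,0,0,0,1],[0.013,-0.044,0,0,0,0,1],[0.013,-0.044,0,0,0,0,1],[0.013,-0.044,0,0,0,0,1],[0,0,0,0,0,0,1]]'
python3 -m jog '[[0,0,0,0,0,0.14,1],[0,0,0,0,0,0.14,1],[0,0,0,0,0,0.14,1],[0,0,0,0,0,0.14,1],[0,0,0,0,0,0.14,1],[0,0,0,0,0,0.14,1],[0,0,0,0,0,0.14,1],[0,0,0,0,0,0.14,1],[0,0,0,0,0,0.14,1],[0,0,0,0,0,0.14,1],[0,0,0,0,0,0.14,1],[0,0,0,0,0,0.14,1],[0,0,0,0,0,0.14,1],[0,0,0,0,0,0.14,1],[0,0,0,0,0,0.14,1],[0,0,0,0,0,0.14,1],[0,0,0,0,0,0.14,1],[0,0,0,0,0,0.14,1],[0,0,0,0,0,0,1]]'
python3 - <<'E'
from h import *
plan((.48,-.49,.25,-.57)); lvl(-.57)
E
```

```text
time_s: 32.35
tool_pos: [0.5746, -0.2916, 0.2453]
orientation: [[-0.903, -0.428, -0.036], [-0.429, 0.903, 0.006], [0.03, 0.021, -0.999]]
wrist_force: [-0.1, -0.3, -0.7]
opening: 0.998
time_s: 34.25
tool_pos: [0.5574, -0.2715, 0.2087]
orientation: [[0.573, 0.814, -0.092], [0.819, -0.571, 0.052], [-0.011, -0.105, -0.994]]
wrist_force: [0.1, -0.3, 0.7]
opening: 1.003
now [ 0.5574 -0.2715  0.2087] yaw -0.6116 tilt [-0.0919  0.0515] F [ 0.09 -0.31  0.72] op 1.003 t 34.25
  turn rz total -0.042
  to [ 0.48 -0.49  0.25 -0.57] tool shift [-0.2257  0.0527 -0.0413] -> 6 rows of [-0.0376  0.0088 -0.0069]
level rotvec [-0.1053  0.0084 -0.041 ]
```

```bash
python3 -m jog '[[0,0,-0.01,-0.105,0.008,-0.041,1],[-0.035,0.009,-0.01,0,0,0,1],[-0.04,0.009,-0.005,0,0,0,1],[-0.04,0.009,-0.005,0,0,0,1],[-0.04,0.009,-0.005,0,0,0,1],[-0.03,0.009,-0.005,0,0,0,1],[0,0,0,0,0,0,1],[0,0,0,0,0,0,1]]'
python3 - <<'E'
from h import *
plan((.48,-.49,.25,-.57)); lvl(-.57); c=snap("wrist","w16.png")
E
```

```text
time_s: 35.05
tool_pos: [0.4932, -0.4503, 0.2383]
orientation: [[0.511, 0.859, -0.012], [0.86, -0.511, 0.014], [0.006, -0.017, -1.0]]
wrist_force: [-0.7, 0.6, 0.2]
opening: 1.0
now [ 0.4932 -0.4503  0.2383] yaw -0.5364 tilt [-0.012   0.0136] F [-0.67  0.58  0.24] op 1.0 t 35.05
  turn rz total 0.034
  to [ 0.48 -0.49  0.25 -0.57] tool shift [-0.0405  0.0103 -0.0117] -> 1 rows of [-0.0405  0.0103 -0.0117]
level rotvec [-0.0173 -0.0053  0.0336]
```

View pics/w16.png

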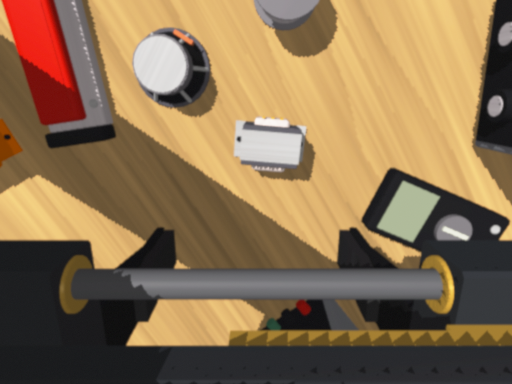

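The view shows T3 at about (271,146) and the speaker magnet at (161,63), with the multimeter on the right at (435,210).

```bash
python3 - <<'E'
from h import *
c=snap("wrist"); tops(c,(220,100,330,190),"w17.png",z=.048,lo=177,hi=225,sat=14)
tops(c,(110,20,225,110),"w18.png",z=.0475,lo=177,hi=240,sat=14)
print(c["image"][146,271])
a,b=.5185,-.431
plan((a,b,.15,-.57))
E
```

```text
px [267.5 142.7] ctr [ 0.518  -0.4259  0.048 ] long 0.0629 short 0.0363 ang 2.524
px [159.5  63.5] ctr [ 0.4684 -0.3114  0.0475] long 0.0480 short 0.0467 ang 0.974
[219 220 222]
now [ 0.4936 -0.4496  0.2386] yaw -0.5359 tilt [-0.012   0.0131] F [ 0.25 -0.19  0.86] op 1.0 t 35.15
  turn rz total 0.034
  to [ 0.518 -0.431  0.15  -0.57 ] tool shift [0.0291 0.0109 0.0886] -> 2 rows of [0.0146 0.0055 0.0443]
```

View pics/w17.png

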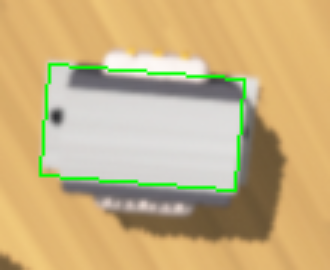

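View pics/w18.png

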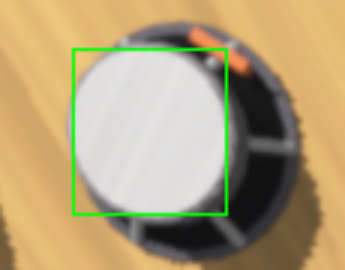

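```bash
python3 - <<'E'
from h import *
c=snap("wrist")
P=[cast(c,(220+x/3,100+y/3),.048) for x,y in ((69,90),(245,100),(238,190),(62,180))]
P=np.array(P);e=P[1]-P[0];f=P[2]-P[3];g=P[3]-P[0];m=P.mean(0)
print(m,np.linalg.norm(e),np.linalg.norm(f),np.linalg.norm(g),np.arctan2(e[1],e[0]),np.arctan2(f[1],f[0]))
plan((m[0],m[1],.15,np.arctan2(f[1],f[0]))); lvl(np.arctan2(f[1],f[0]))
E
```

```text
[ 0.51955114 -0.43039698  0.048     ] 0.0574334462166908 0.05889264890934705 0.029796242046977967 -0.5916610156324054 -0.5915559065859529
now [ 0.4939 -0.4492  0.2388] yaw -0.5355 tilt [-0.0118  0.013 ] F [-0.71 -0.11 -0.27] op 1.002 t 35.2
  turn rz total 0.056
  to [ 0.52  -0.43   0.15  -0.592] tool shift [0.0299 0.0108 0.0888] -> 2 rows of [0.015  0.0054 0.0444]
level rotvec [-0.0169 -0.0047  0.0561]
```

```bash
python3 -m jog '[[0.01,0.004,0.02,-0.017,-0.005,0.056,1],[0.012,0.005,0.03,0,0,0,1],[0.008,0.002,0.03,0,0,0,1],[0,0,0,0,0,0,1],[0,0,0,0,0,0,1]]'
python3 - <<'E'
from h import *
plan((.5195,-.4304,.08,-.59)); lvl(-.59)
E
```

```text
time_s: 35.7
tool_pos: [0.5232, -0.4232, 0.1584]
orientation: [[0.55, 0.835, 0.002], [0.835, -0.55, -0.001], [-0.0, 0.002, -1.0]]
wrist_force: [-0.4, 0.1, 0.9]
opening: 1.001
now [ 0.5232 -0.4232  0.1584] yaw -0.5826 tilt [ 0.0016 -0.0013] F [-0.37  0.11  0.9 ] op 1.001 t 35.7
  turn rz total 0.007
  to [ 0.52 -0.43  0.08 -0.59] tool shift [-0.0081  0.0009  0.0784] -> 2 rows of [-0.004   0.0005  0.0392]
level rotvec [0.002  0.0002 0.0074]
```

```bash
python3 -m jog '[[-0.008,0.001,0.02,0.002,0,0.007,1],[0,0,0.03,0,0,0,1],[0,0,0.02,0,0,0,1],[0,0,0,0,0,0,1]]'
python3 - <<'E'
from h import *
plan((.5195,-.4304,.041,-.59)); lvl(-.59)
E
```

```text
time_s: 36.1
tool_pos: [0.5232, -0.4332, 0.095]
orientation: [[0.553, 0.833, 0.008], [0.833, -0.553, -0.01], [-0.004, 0.012, -1.0]]
wrist_force: [-0.4, -0.4, -0.3]
opening: 0.999
now [ 0.5232 -0.4332  0.095 ] yaw -0.5858 tilt [ 0.008  -0.0101] F [-0.4  -0.39 -0.3 ] op 0.999 t 36.1
  turn rz total 0.004
  to [ 0.52  -0.43   0.041 -0.59 ] tool shift [ 0.0002 -0.0047  0.054 ] -> 2 rows of [ 0.0001 -0.0023  0.027 ]
level rotvec [0.0123 0.004  0.0042]
```

```bash
python3 -m jog '[[0,-0.005,0.01,0.012,0.004,0.004,1],[0,0,0.02,0.003,0.002,0,1],[0,0,0.016,0,0,0,1],[0,0,0.006,0,0,0,1],[0,0,0,0,0,0,1]]'
python3 - <<'E'
from h import *
plan((.5195,-.4304,.041,-.59)); lvl(-.59)
E
```

```text
time_s: 36.6
tool_pos: [0.5211, -0.433, 0.0445]
orientation: [[0.556, 0.831, 0.004], [0.831, -0.556, -0.002], [0.0, 0.004, -1.0]]
wrist_force: [-0.8, 0.6, 0.9]
opening: 0.999
now [ 0.5211 -0.433   0.0445] yaw -0.5896 tilt [ 0.0038 -0.0023] F [-0.78  0.64  0.9 ] op 0.999 t 36.6
  turn rz total 0.0
  to [ 0.52  -0.43   0.041 -0.59 ] tool shift [ 0.0013 -0.0027  0.0035] -> 1 rows of [ 0.0013 -0.0027  0.0035]
level rotvec [ 0.0044 -0.0002  0.0004]
```

```bash
python3 -m jog '[[0.001,-0.002,0.003,0,0,0,1],[0,0,0,0,0,0,-1],[0,0,0,0,0,0,-1],[0,0,0,0,0,0,-1],[0,0,0,0,0,0,-1],[0,0,0,0,0,0,-1],[0,0,0,0,0,0,-1]]'
python3 -m jog '[[0,0,-0.03,0,0,0,-1],[0,0,-0.045,0,0,0,-1],[0,0,-0.045,0,0,0,-1],[0,0,-0.045,0,0,0,-1],[0,0,0,0,0,0,-1]]'
python3 - <<'E'
from h import *
plan((.57,-.25,.23),(.5,.12,.23)); lvl(-.59)
E
```

```text
time_s: 37.3
tool_pos: [0.52, -0.4309, 0.0421]
orientation: [[0.556, 0.831, 0.004], [0.831, -0.556, -0.003], [-0.0, 0.005, -1.0]]
wrist_force: [-0.3, -0.4, -0.5]
opening: 0.653
time_s: 37.8
tool_pos: [0.5183, -0.4291, 0.2073]
orientation: [[0.556, 0.831, -0.002], [0.831, -0.556, 0.005], [0.003, -0.004, -1.0]]
wrist_force: [0.4, -1.0, -2.3]
opening: 0.654
now [ 0.5183 -0.4291  0.2073] yaw -0.5897 tilt [-0.0019  0.0049] F [ 0.44 -0.99 -2.32] op 0.654 t 37.8
  to [ 0.57 -0.25  0.23] tool shift [ 0.1776 -0.0566 -0.0227] -> 4 rows of [ 0.0444 -0.0142 -0.0057]
  to [0.5  0.12 0.23] tool shift [ 0.2686 -0.2639  0.    ] -> 6 rows of [ 0.0448 -0.044   0.    ]
level rotvec [-0.0043 -0.003   0.0003]
```

```bash
python3 -m jog '[[0.03,-0.01,-0.008,-0.004,-0.003,0,-1],[0.044,-0.014,-0.006,0,0,0,-1],[0.044,-0.014,-0.006,0,0,0,-1],[0.044,-0.014,-0.006,0,0,0,-1],[0.045,-0.044,-0.003,0,0,0,-1],[0.045,-0.044,-0.003,0,0,0,-1],[0.045,-0.044,-0.003,0,0,0,-1],[0.045,-0.044,-0.003,0,0,0,-1],[0.045,-0.044,-0.003,0,0,0,-1],[0.035,-0.035,-0.003,0,0,0,-1],[0,0,0,0,0,0.13,-1],[0,0,0,0,0,0.14,-1],[0,0,0,0,0,0.14,-1],[0,0,0,0,0,0.13,-1],[0,0,0,0,0,0,-1]]'
python3 - <<'E'
from h import *
plan((.4246,.3113,.18,-1.1326)); lvl(-1.1326)
E
```

```text
time_s: 39.3
tool_pos: [0.5011, 0.0379, 0.2326]
orientation: [[0.913, 0.407, -0.024], [0.407, -0.913, 0.008], [-0.019, -0.017, -1.0]]
wrist_force: [0.3, -0.6, -2.6]
opening: 0.652
now [0.5011 0.0379 0.2326] yaw -1.1514 tilt [-0.0244  0.0082] F [ 0.3  -0.57 -2.62] op 0.652 t 39.3
  turn rz total -0.019
  to [ 0.425  0.311  0.18  -1.133] tool shift [ 0.0467 -0.28    0.0526] -> 7 rows of [ 0.0067 -0.04    0.0075]
level rotvec [-0.0176  0.0188 -0.0186]
```

```bash
python3 -m jog '[[0.0,-0.025,0,-0.018,0.019,-0.019,-1],[0.006,-0.04,0,0,0,0,-1],[0.006,-0.04,0,0,0,0,-1],[0.007,-0.04,0,0,0,0,-1],[0.007,-0.04,0.006,0,0,0,-1],[0.007,-0.04,0.01,0,0,0,-1],[0.007,-0.03,0.015,0,0,0,-1],[0.005,-0.02,0.01,0,0,0,-1],[0,0,0,0,0,0,-1],[0,0,0,0,0,0,-1]]'
python3 - <<'E'
from h import *
plan((.4246,.3113,.12,-1.1326)); lvl(-1.1326)
E
```

```text
time_s: 40.3
tool_pos: [0.4188, 0.3124, 0.1832]
orientation: [[0.894, 0.448, -0.005], [0.448, -0.894, -0.004], [-0.006, 0.001, -1.0]]
wrist_force: [-0.0, -0.4, -3.9]
opening: 0.653
now [0.4188 0.3124 0.1832] yaw -1.1061 tilt [-0.0054 -0.0036] F [-0.04 -0.4  -3.89] op 0.653 t 40.3
  turn rz total 0.027
  to [ 0.425  0.311  0.12  -1.133] tool shift [0.0048 0.0035 0.0632] -> 2 rows of [0.0024 0.0017 0.0316]
level rotvec [0.0009 0.0065 0.0265]
```

```bash
python3 -m jog '[[0.005,0.003,0,0,0.006,0.026,-1],[0,0,0.025,0,0,0,-1],[0,0,0.025,0,0,0,-1],[0,0,0,0,0,0,-1],[0,0,0,0,0,0,-1]]'
python3 - <<'E'
from h import *
plan((.4246,.3113,.065,-1.1326)); lvl(-1.1326); c=snap("wrist","w19.png")
E
```

```text
time_s: 40.8
tool_pos: [0.4307, 0.308, 0.1346]
orientation: [[0.909, 0.418, 0.008], [0.418, -0.909, 0.001], [0.007, 0.003, -1.0]]
wrist_force: [-0.3, 0.8, -2.3]
opening: 0.652
now [0.4307 0.308  0.1346] yaw -1.1399 tilt [0.0079 0.0007] F [-0.31  0.78 -2.31] op 0.652 t 40.8
  turn rz total -0.007
  to [ 0.425  0.311  0.065 -1.133] tool shift [-0.0042 -0.0056  0.0696] -> 2 rows of [-0.0021 -0.0028  0.0348]
level rotvec [ 0.0027 -0.0074 -0.0073]
```

View pics/w19.png

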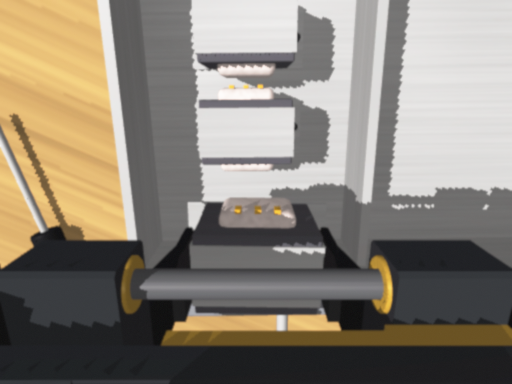

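T3 is lined up in the bay's front slot, with T2 at (245,130) and T1 at (245,30) behind it. Lowering it.

```bash
python3 -m jog '[[-0.004,-0.005,0.01,0.003,-0.007,-0.007,-1],[0,0,0.018,0,0,0,-1],[0,0,0.015,0,0,0,-1],[0,0,0.01,0,0,0,-1],[0,0,0,0,0,0,-1]]'
python3 - <<'E'
from h import *
plan((.4246,.3113,.061,-1.1326)); lvl(-1.1326)
E
```

```text
time_s: 41.35
tool_pos: [0.4279, 0.3122, 0.0838]
orientation: [[0.906, 0.424, 0.009], [0.424, -0.906, 0.005], [0.01, -0.001, -1.0]]
wrist_force: [0.7, 0.4, -3.6]
opening: 0.654
now [0.4279 0.3122 0.0838] yaw -1.1331 tilt [0.0085 0.0048] F [ 0.65  0.38 -3.55] op 0.654 t 41.35
  turn rz total -0.001
  to [ 0.425  0.311  0.061 -1.133] tool shift [-0.0034 -0.0006  0.0228] -> 1 rows of [-0.0034 -0.0006  0.0228]
level rotvec [-0.0007 -0.0098 -0.0005]
```

```bash
python3 -m jog '[[-0.003,-0.001,0.008,0,-0.01,0,-1],[0,0,0.008,0,0,0,-1],[0,0,0.005,0,0,0,-1],[0,0,0.003,0,0,0,-1],[0,0,0.001,0,0,0,-1],[0,0,0,0,0,0,-1]]'
python3 - <<'E'
from h import *
plan((.4246,.3113,.06,-1.1326)); lvl(-1.1326)
E
```

```text
time_s: 41.95
tool_pos: [0.4269, 0.3135, 0.0604]
orientation: [[0.906, 0.424, 0.005], [0.424, -0.906, 0.003], [0.006, -0.001, -1.0]]
wrist_force: [0.2, -0.2, -3.3]
opening: 0.653
now [0.4269 0.3135 0.0604] yaw -1.1327 tilt [0.0052 0.0033] F [ 0.2  -0.22 -3.26] op 0.653 t 41.95
  turn rz total -0.0
  to [ 0.425  0.311  0.06  -1.133] tool shift [-0.003   0.001   0.0004] -> 1 rows of [-0.003   0.001   0.0004]
level rotvec [-0.0008 -0.0061 -0.0001]
```

```bash
python3 -m jog '[[0,0,0.002,0,-0.006,0,-1],[0,0,0.001,0,0,0,-1],[0,0,0,0,0,0,0.9],[0,0,0,0,0,0,0.9],[0,0,0,0,0,0,0.9],[0,0,-0.02,0,0,0,0.9],[0,0,-0.04,0,0,0,0.9],[0,0,-0.045,0,0,0,1],[0,0,-0.045,0,0,0,1],[0,0,-0.02,0,0,0,1],[0,0,0,0,0,0,1]]'
python3 - <<'E'
from h import *
plan((.55,.02,.25),(.47,-.35,.25)); lvl(-1.1326); c=snap("wrist","w20.png"); t=snap("top","t20.png")
E
```

```text
time_s: 43.05
tool_pos: [0.4286, 0.3138, 0.2342]
orientation: [[0.906, 0.424, 0.001], [0.424, -0.906, 0.002], [0.002, -0.001, -1.0]]
wrist_force: [0.2, 0.3, 0.4]
opening: 1.0
now [0.4286 0.3138 0.2342] yaw -1.1331 tilt [0.0015 0.0016] F [0.2  0.28 0.41] op 1.0 t 43.05
  to [0.55 0.02 0.25] tool shift [-0.0146  0.3176 -0.0158] -> 8 rows of [-0.0018  0.0397 -0.002 ]
  to [ 0.47 -0.35  0.25] tool shift [-0.2293  0.3012  0.    ] -> 7 rows of [-0.0328  0.043   0.    ]
level rotvec [-0.0008 -0.002  -0.0005]
```

View pics/w20.png

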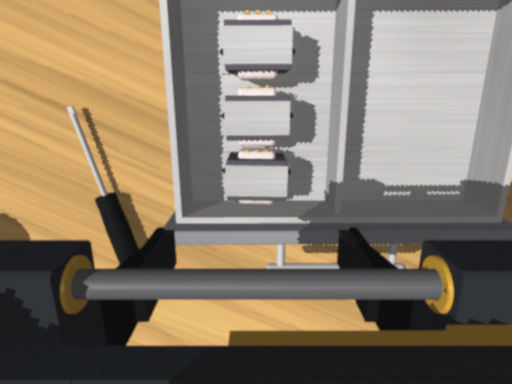

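View pics/t20.png

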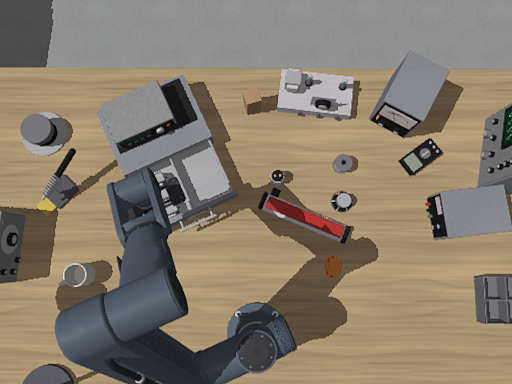

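All three transformers stand in the left bay, at (257,45), (257,115) and (257,175). Only the speaker at (343,201) in the top view is left, so I'll go there.

```bash
python3 -m jog '[[-0.002,0.03,-0.002,0,-0.002,0,1],[-0.002,0.04,-0.002,0,0,0,1],[-0.002,0.04,-0.002,0,0,0,1],[-0.002,0.04,-0.002,0,0,0,1],[-0.002,0.04,-0.002,0,0,0,1],[-0.002,0.04,-0.002,0,0,0,1],[-0.002,0.04,-0.002,0,0,0,1],[-0.002,0.04,-0.002,0,0,0,1],[-0.039,0.039,0,0,0,0,1],[-0.039,0.039,0,0,0,0,1],[-0.039,0.039,0,0,0,0,1],[-0.039,0.039,0,0,0,0,1],[-0.039,0.039,0,0,0,0,1],[-0.039,0.039,0,0,0,0,1],[-0.03,0.03,0,0,0,0,1],[0,0,0,0,0,0,1],[0,0,0,0,0,0,1]]'
python3 - <<'E'
from h import *
plan((.405,-.34,.25)); lvl(-1.1326); c=snap("wrist","w21.png")
E
```

```text
time_s: 44.85
tool_pos: [0.4151, -0.3081, 0.2106]
orientation: [[0.903, 0.424, -0.073], [0.427, -0.904, 0.019], [-0.058, -0.048, -0.997]]
wrist_force: [-0.6, 0.5, -0.8]
opening: 0.997
now [ 0.4151 -0.3081  0.2106] yaw -1.1322 tilt [-0.0727  0.0192] F [-0.6   0.49 -0.75] op 0.997 t 44.85
  to [ 0.405 -0.34   0.25 ] tool shift [-0.0227  0.0246 -0.0394] -> 1 rows of [-0.0227  0.0246 -0.0394]
level rotvec [-0.0484  0.0577  0.0018]
```

View pics/w21.png

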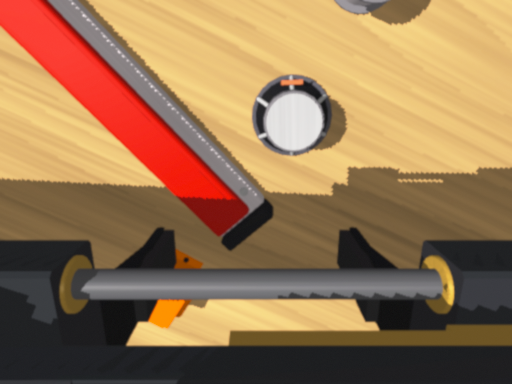

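The view shows the speaker magnet at about (294,122).

```bash
python3 - <<'E'
from h import *
c=snap("wrist"); im=c["image"]; hsv=cv2.cvtColor(im,cv2.COLOR_BGR2HSV)
m=((hsv[...,1]<20)&(hsv[...,2]>175)).astype(np.uint8); k=np.zeros_like(m);k[90:160,255:335]=m[90:160,255:335]
k=cv2.morphologyEx(k,cv2.MORPH_OPEN,np.ones((9,9),np.uint8))
n,l,st,ce=cv2.connectedComponentsWithStats(k);i=1+st[1:,4].argmax()
pts=np.argwhere(l==i)[:,::-1].astype(np.float32);(cx,cy),r=cv2.minEnclosingCircle(pts)
p=cast(c,(cx,cy),.0475);q=cast(c,(cx+r,cy),.0475);print((cx,cy),r,p,np.linalg.norm(p-q)*2)
# rim
d=((hsv[...,2]<90)).astype(np.uint8);k=np.zeros_like(d);k[65:160,245:332]=d[65:160,245:332]
plan((p[0],p[1],.13,-1.1326)); lvl(-1.1326)
E
```

```text
(293.5, 121.5) 29.129121780395508 [ 0.46866186 -0.31109935  0.0475    ] 0.050576439046463584
now [ 0.4159 -0.3073  0.2112] yaw -1.1296 tilt [-0.0721  0.018 ] F [-0.31  0.    0.06] op 0.999 t 44.95
  turn rz total 0.003
  to [ 0.469 -0.311  0.13  -1.133] tool shift [0.0462 0.0258 0.0812] -> 2 rows of [0.0231 0.0129 0.0406]
level rotvec [-0.0471  0.0576  0.0043]
```

```bash
python3 -m jog '[[0.005,0.005,-0.005,-0.047,0.058,0.004,1],[0.02,0.01,0.02,0,0,0,1],[0.02,0.01,0.03,0,0,0,1],[0,0,0.025,0,0,0,1],[0,0,0,0,0,0,1],[0,0,0,0,0,0,1]]'
python3 - <<'E'
from h import *
plan((.4685,-.3112,.08,-1.1326)); lvl(-1.1326)
E
```

```text
time_s: 45.55
tool_pos: [0.4723, -0.3001, 0.1372]
orientation: [[0.9, 0.436, 0.001], [0.436, -0.9, 0.004], [0.002, -0.003, -1.0]]
wrist_force: [-0.4, -0.3, -0.1]
opening: 0.997
now [ 0.4723 -0.3001  0.1372] yaw -1.1194 tilt [0.0007 0.0042] F [-0.37 -0.3  -0.07] op 0.997 t 45.55
  turn rz total 0.013
  to [ 0.468 -0.311  0.08  -1.133] tool shift [-0.0081  0.0084  0.0572] -> 2 rows of [-0.0041  0.0042  0.0286]
level rotvec [-0.0035 -0.0024  0.0132]
```

```bash
python3 -m jog '[[-0.008,0.008,0.01,-0.003,-0.002,0.013,1],[0,0,0.02,0,0,0,1],[0,0,0.015,0,0,0,1],[0,0,0,0,0,0,1],[0,0,0,0,0,0,1]]'
python3 - <<'E'
from h import *
plan((.4685,-.3112,.052,-1.1326)); lvl(-1.1326)
E
```

```text
time_s: 46.05
tool_pos: [0.4699, -0.3138, 0.0951]
orientation: [[0.906, 0.424, 0.006], [0.424, -0.906, -0.007], [0.003, 0.009, -1.0]]
wrist_force: [0.7, -0.6, 0.4]
opening: 1.001
now [ 0.4699 -0.3138  0.0951] yaw -1.1327 tilt [ 0.0063 -0.0072] F [ 0.71 -0.63  0.45] op 1.001 t 46.05
  turn rz total -0.0
  to [ 0.468 -0.311  0.052 -1.133] tool shift [-0.0002 -0.003   0.0431] -> 1 rows of [-0.0002 -0.003   0.0431]
level rotvec [ 0.0092 -0.0026 -0.0001]
```

```bash
python3 -m jog '[[0,-0.003,0.01,0.009,-0.003,0,1],[0,0,0.015,0,0,0,1],[0,0,0.012,0,0,0,1],[0,0,0.004,0,0,0,1],[0,0,0,0,0,0,1]]'
python3 - <<'E'
from h import *
plan((.4685,-.3112,.052,-1.1326)); lvl(-1.1326)
E
```

```text
time_s: 46.55
tool_pos: [0.4698, -0.3132, 0.055]
orientation: [[0.906, 0.423, 0.004], [0.423, -0.906, -0.004], [0.001, 0.006, -1.0]]
wrist_force: [0.2, -0.8, 0.2]
opening: 0.999
now [ 0.4698 -0.3132  0.055 ] yaw -1.1339 tilt [ 0.0037 -0.0045] F [ 0.22 -0.82  0.17] op 0.999 t 46.55
  turn rz total -0.001
  to [ 0.468 -0.311  0.052 -1.133] tool shift [-0.0003 -0.0024  0.003 ] -> 1 rows of [-0.0003 -0.0024  0.003 ]
level rotvec [ 0.0056 -0.0014 -0.0013]
```

```bash
python3 -m jog '[[0,-0.002,0.003,0,0,0,1],[0,0,0,0,0,0,-1],[0,0,0,0,0,0,-1],[0,0,0,0,0,0,-1],[0,0,0,0,0,0,-1],[0,0,0,0,0,0,-1],[0,0,0,0,0,0,-1],[0,0,0,0,0,0,-1]]'
python3 -m jog '[[0,0,-0.02,0,0,0,-1],[0,0,-0.03,0,0,0,-1],[0,0,-0.04,0,0,0,-1],[0,0,-0.045,0,0,0,-1],[0,0,-0.03,0,0,0,-1],[0,0,0,0,0,0,-1]]'
python3 - <<'E'
from h import *
plan((.53,.03,.22),(.5476,.1989,.2)); lvl(-1.1326); snap("wrist","w22.png")
E
```

```text
time_s: 47.35
tool_pos: [0.4693, -0.3113, 0.0531]
orientation: [[0.906, 0.423, 0.005], [0.423, -0.906, -0.005], [0.002, 0.007, -1.0]]
wrist_force: [-0.6, -0.1, -0.0]
opening: 0.608
time_s: 47.95
tool_pos: [0.4666, -0.3089, 0.2189]
orientation: [[0.906, 0.423, -0.003], [0.423, -0.906, 0.003], [-0.002, -0.004, -1.0]]
wrist_force: [0.7, -0.1, -3.7]
opening: 0.613
now [ 0.4666 -0.3089  0.2189] yaw -1.1341 tilt [-0.0034  0.0027] F [ 0.7  -0.14 -3.74] op 0.613 t 47.95
  to [0.53 0.03 0.22] tool shift [ 0.2008 -0.2803 -0.0011] -> 7 rows of [ 0.0287 -0.04   -0.0002]
  to [0.548 0.199 0.2  ] tool shift [ 0.0874 -0.1456  0.02  ] -> 4 rows of [ 0.0218 -0.0364  0.005 ]
level rotvec [-0.0039  0.002  -0.0015]
```

View pics/w22.png

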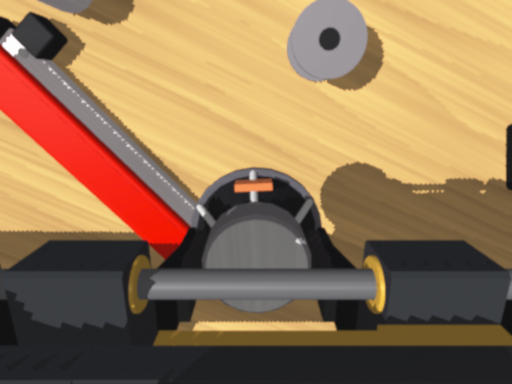

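The speaker is held upright by its magnet, with an opening of 53 mm. Carrying it to the right bay.

```bash
python3 -m jog '[[0.02,-0.03,0,-0.004,0.002,0,-1],[0.029,-0.04,-0.002,0,0,0,-1],[0.029,-0.04,-0.002,0,0,0,-1],[0.029,-0.04,-0.002,0,0,0,-1],[0.029,-0.04,-0.002,0,0,0,-1],[0.029,-0.04,0,0,0,0,-1],[0.029,-0.04,0,0,0,0,-1],[0.022,-0.036,0,0,0,0,-1],[0.022,-0.036,0,0,0,0,-1],[0.022,-0.036,0,0,0,0,-1],[0.015,-0.03,0,0,0,0,-1],[0,0,0,0,0,0,-1],[0,0,0,0,0,0,-1]]'
python3 - <<'E'
from h import *
plan((.5476,.1989,.18,-1.1326)); lvl(-1.1326)
E
```

```text
time_s: 49.3
tool_pos: [0.5288, 0.1919, 0.1927]
orientation: [[0.907, 0.417, -0.056], [0.418, -0.909, 0.009], [-0.047, -0.032, -0.998]]
wrist_force: [-0.5, 0.3, -3.3]
opening: 0.614
now [0.5288 0.1919 0.1927] yaw -1.1409 tilt [-0.0563  0.0089] F [-0.53  0.27 -3.33] op 0.614 t 49.3
  turn rz total -0.008
  to [ 0.548  0.199  0.18  -1.133] tool shift [0.02   0.0017 0.0127] -> 1 rows of [0.02   0.0017 0.0127]
level rotvec [-0.0318  0.0474 -0.0076]
```

```bash
python3 -m jog '[[0.014,0.002,0.005,-0.032,0.047,-0.008,-1],[0,0,0.02,0,0,0,-1],[0,0,0.015,0,0,0,-1],[0,0,0,0,0,0,-1],[0,0,0,0,0,0,-1]]'
python3 - <<'E'
from h import *
plan((.5476,.1989,.12,-1.1326)); lvl(-1.1326); snap("wrist","w23.png")
E
```

```text
time_s: 49.8
tool_pos: [0.5378, 0.1905, 0.1436]
orientation: [[0.907, 0.421, -0.013], [0.42, -0.907, -0.004], [-0.014, -0.001, -1.0]]
wrist_force: [0.1, 0.3, -3.4]
opening: 0.614
now [0.5378 0.1905 0.1436] yaw -1.1368 tilt [-0.013  -0.0044] F [ 0.06  0.35 -3.39] op 0.614 t 49.8
  turn rz total -0.004
  to [ 0.548  0.199  0.12  -1.133] tool shift [ 0.0125 -0.0035  0.0236] -> 1 rows of [ 0.0125 -0.0035  0.0236]
level rotvec [-0.0015  0.0136 -0.0042]
```

View pics/w23.png

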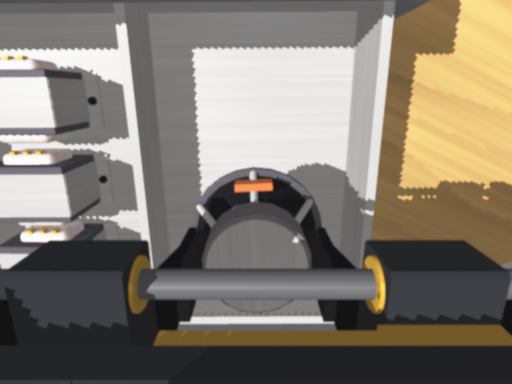

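The speaker is centred in the right bay. Lowering it.

```bash
python3 -m jog '[[0.004,-0.002,0.02,-0.001,0.013,-0.004,-1],[0,0,0.016,0,0,0,-1],[0,0,0.012,0,0,0,-1],[0,0,0.006,0,0,0,-1],[0,0,0,0,0,0,-1]]'
python3 - <<'E'
from h import *
plan((.54,.1945,.071,-1.1326)); lvl(-1.1326)
E
```

```text
time_s: 50.35
tool_pos: [0.5435, 0.1922, 0.091]
orientation: [[0.907, 0.421, 0.006], [0.421, -0.907, 0.001], [0.006, 0.002, -1.0]]
wrist_force: [-1.4, -0.4, -3.1]
opening: 0.61
now [0.5435 0.1922 0.091 ] yaw -1.1357 tilt [0.0063 0.001 ] F [-1.36 -0.35 -3.12] op 0.61 t 50.35
  turn rz total -0.003
  to [ 0.54   0.194  0.071 -1.133] tool shift [-0.0022 -0.0036  0.02  ] -> 1 rows of [-0.0022 -0.0036  0.02  ]
level rotvec [ 0.0017 -0.0062 -0.0031]
```

```bash
python3 -m jog '[[0,-0.003,0.008,0.002,-0.006,0,-1],[0,0,0.008,0,0,0,-1],[0,0,0.004,0,0,0,-1],[0,0,0.002,0,0,0,-1],[0,0,0,0,0,0,-1]]'
python3 - <<'E'
from h import *
plan((.54,.1945,.071,-1.1326)); lvl(-1.1326)
E
```

```text
time_s: 50.85
tool_pos: [0.5455, 0.1962, 0.0717]
orientation: [[0.907, 0.422, 0.008], [0.422, -0.907, 0.002], [0.008, 0.002, -1.0]]
wrist_force: [0.2, 0.3, -3.1]
opening: 0.613
now [0.5455 0.1962 0.0717] yaw -1.1352 tilt [0.0078 0.0018] F [ 0.16  0.3  -3.13] op 0.613 t 50.85
  turn rz total -0.003
  to [ 0.54   0.194  0.071 -1.133] tool shift [-0.0057 -0.0008  0.0007] -> 1 rows of [-0.0057 -0.0008  0.0007]
level rotvec [ 0.0017 -0.0078 -0.0026]
```

```bash
python3 -m jog '[[0,0,0.002,0,-0.007,0,-1],[0,0,0.001,0,0,0,-1],[0,0,0.001,0,0,0,-1],[0,0,0,0,0,0,0.95],[0,0,0,0,0,0,0.95],[0,0,0,0,0,0,0.95],[0,0,0,0,0,0,0.95],[0,0,-0.02,0,0,0,0.95],[0,0,-0.04,0,0,0,0.95],[0,0,-0.045,0,0,0,0.9],[0,0,-0.045,0,0,0,0.9],[0,0,-0.02,0,0,0,0.9],[0,0,0,0,0,0,0.9]]'
python3 - <<'E'
from h import *
plan((.42,.0,.25),); lvl(-1.1326); snap("wrist","w24.png"); snap("top","t24.png");snap("side","s24.png")
E
```

```text
time_s: 52.15
tool_pos: [0.5464, 0.1967, 0.2446]
orientation: [[0.907, 0.422, 0.001], [0.422, -0.907, -0.001], [0.001, 0.002, -1.0]]
wrist_force: [0.2, 0.6, 0.4]
opening: 0.95
now [0.5464 0.1967 0.2446] yaw -1.1355 tilt [ 0.0013 -0.0015] F [0.18 0.63 0.43] op 0.95 t 52.15
  to [0.42 0.   0.25] tool shift [-0.1976  0.125  -0.0054] -> 5 rows of [-0.0395  0.025  -0.0011]
level rotvec [ 0.0019 -0.0006 -0.0029]
```

View pics/w24.png

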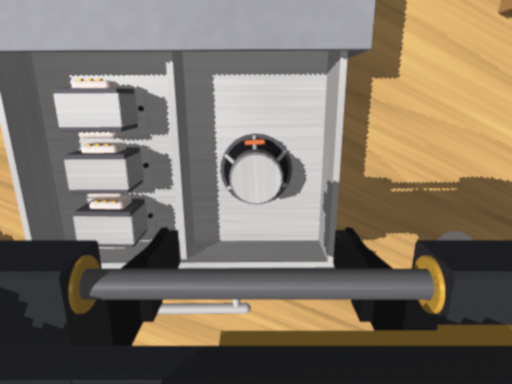

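View pics/t24.png

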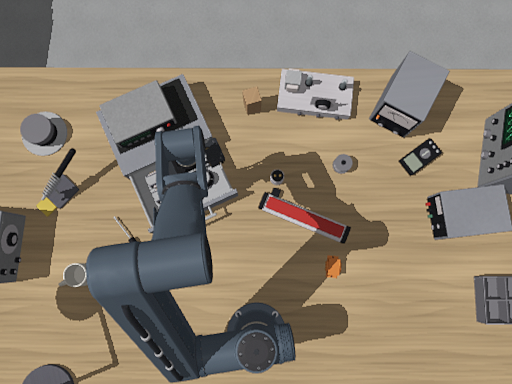

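View pics/s24.png

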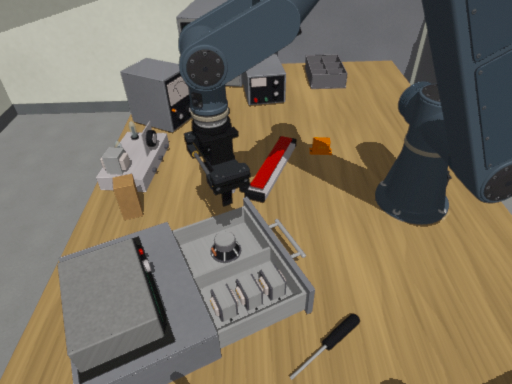

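The wrist and side views show three transformers upright in the left bay and the speaker upright in the right bay at (256,175). Next I'll turn the tool and shut the drawer with the fingers between the handle and the drawer front.

```bash
python3 -m jog '[[-0.03,0.004,-0.02,0,0,0,-1],[-0.035,0.004,-0.02,0,0,0,-1],[-0.035,0.004,0,0,0,0,-1],[-0.02,0.004,0,0,0,0,-1],[0,0,0,0,0,-0.14,-1],[0,0,0,0,0,-0.14,-1],[0,0,0,0,0,-0.14,-1],[0,0,0,0,0,-0.14,-1],[0,0,0,0,0,-0.14,-1],[0,0,0,0,0,-0.14,-1],[0,0,0,0,0,-0.14,-1],[0,0,0,0,0,-0.14,-1],[0,0,0,0,0,-0.14,-1],[0,0,0,0,0,-0.14,-1],[0,0,0,0,0,-0.14,-1]]'
python3 -m jog '[[0,0,-0.005,0,0,-0.14,-1],[0,0,-0.005,0,0,-0.14,-1],[0,0,-0.005,0,0,-0.14,-1],[0,0,-0.005,0,0,-0.14,-1],[0,0,0,0,0,-0.14,-1],[0,0,0,0,0,-0.14,-1],[0,0,0,0,0,-0.14,-1],[0,0,0,0,0,-0.14,-1],[0,0,0,0,0,-0.14,-1],[0,0,0,0,0,-0.14,-1],[0,0,0,0,0,-0.1,-1],[0,0,0,0,0,0,-1]]'
python3 - <<'E'
from h import *
plan((.393,.2105,.16,2.009)); lvl(2.009)
E
```

```text
time_s: 53.8
tool_pos: [0.4177, 0.1268, 0.2489]
orientation: [[-0.448, 0.89, -0.086], [0.893, 0.449, -0.007], [0.032, -0.08, -0.996]]
wrist_force: [-0.0, -0.4, -0.3]
opening: 0.002
time_s: 55.0
tool_pos: [0.4032, 0.1256, 0.2441]
orientation: [[-0.886, -0.439, -0.148], [-0.443, 0.897, -0.01], [0.137, 0.057, -0.989]]
wrist_force: [0.2, -0.6, -0.3]
opening: 0.001
now [0.4032 0.1256 0.2441] yaw 2.0261 tilt [-0.1482 -0.0098] F [ 0.19 -0.6  -0.3 ] op 0.001 t 55.0
  turn rz total 0.017
  to [0.393 0.21  0.16  2.009] tool shift [-0.0268  0.0812  0.0841] -> 2 rows of [-0.0134  0.0406  0.0421]
level rotvec [ 0.0557 -0.1383  0.021 ]
```

```bash
python3 -m jog '[[0,0,0,0.056,-0.138,0.02,-1],[0,0.02,0,0,0,0,-1],[-0.01,0.03,0.01,0,0,0,-1],[-0.01,0.025,0.02,0,0,0,-1],[0,0,0,0,0,0,-1],[0,0,0,0,0,0,-1]]'
python3 - <<'E'
from h import *
plan((.393,.2105,.16,2.009)); lvl(2.009)
E
```

```text
time_s: 55.6
tool_pos: [0.3848, 0.2023, 0.2058]
orientation: [[-0.912, -0.41, -0.012], [-0.41, 0.912, -0.003], [0.013, 0.002, -1.0]]
wrist_force: [0.0, 0.0, -0.4]
opening: 0.006
now [0.3848 0.2023 0.2058] yaw 1.9928 tilt [-0.0122 -0.0033] F [ 0.04  0.03 -0.36] op 0.006 t 55.6
  turn rz total -0.016
  to [0.393 0.21  0.16  2.009] tool shift [-0.0109  0.004   0.0458] -> 2 rows of [-0.0054  0.002   0.0229]
level rotvec [ 0.0021 -0.0125 -0.0162]
```

```bash
python3 -m jog '[[-0.01,0.004,0,0.002,-0.012,-0.016,-1],[0,0,0.02,0,0,0,-1],[0,0,0.02,0,0,0,-1],[0,0,0,0,0,0,-1],[0,0,0,0,0,0,-1]]'
python3 - <<'E'
from h import *
plan((.393,.2105,.12,2.009)); lvl(2.009); c=snap("side"); up(c,170,180,160,120,5,"s25.png")
E
```

```text
time_s: 56.1
tool_pos: [0.3974, 0.2088, 0.1663]
orientation: [[-0.908, -0.42, 0.007], [-0.42, 0.908, 0.001], [-0.007, -0.002, -1.0]]
wrist_force: [0.2, 0.8, -0.0]
opening: 0.005
now [0.3974 0.2088 0.1663] yaw 2.0041 tilt [0.0071 0.0011] F [ 0.23  0.8  -0.03] op 0.005 t 56.1
  turn rz total -0.005
  to [0.393 0.21  0.12  2.009] tool shift [0.0033 0.0034 0.0463] -> 2 rows of [0.0016 0.0017 0.0232]
level rotvec [-0.002   0.0069 -0.0049]
```

View pics/s25.png

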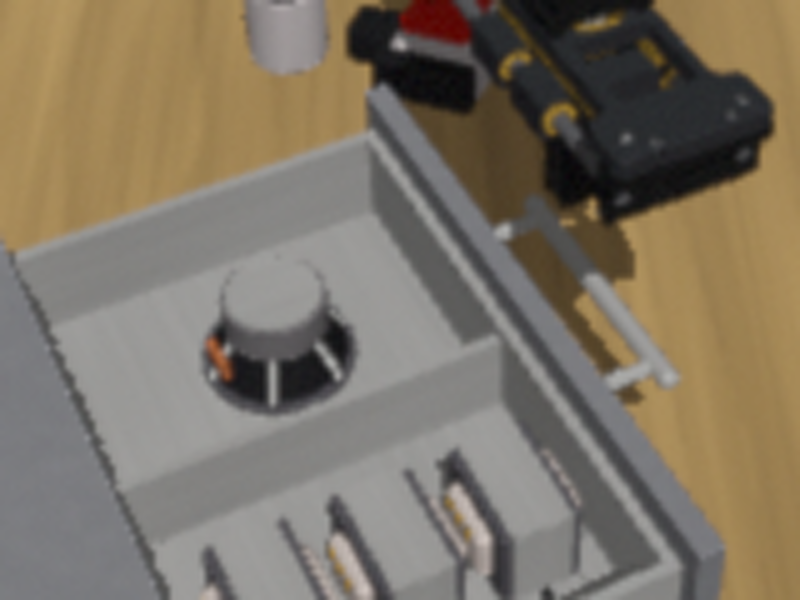

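```bash
python3 - <<'E'
from h import *
c=snap("side")
f=lambda x,y,z: cast(c,(170+x/5,180+y/5),z)
a=f(535,205,.072);b=f(671,377,.072);m=(a+b)/2
print(a,b,np.linalg.norm(a-b),m)
g=m+.02*np.array([.9055,.4243,0])
plan((g[0],g[1],.12,2.009))
E
```

```text
[0.41004039 0.14708314 0.072     ] [0.35330563 0.2643192  0.072     ] 0.13024256921608873 [0.38167301 0.20570117 0.072     ]
now [0.3974 0.2089 0.1667] yaw 2.0044 tilt [0.0079 0.0013] F [-0.12  0.79  0.83] op 0.004 t 56.2
  turn rz total -0.005
  to [0.4   0.214 0.12  2.009] tool shift [-0.0044  0.0038  0.0467] -> 2 rows of [-0.0022  0.0019  0.0233]
```

The handle has shifted about 7 mm inwards, probably nudged on a release. I've re-measured it and adjusted the target.

```bash
python3 -m jog '[[-0.003,0.004,0,-0.002,0.007,-0.005,-1],[0,0,0.015,0,0,0,-1],[0,0,0.012,0,0,0,-1],[0,0,0,0,0,0,-1],[0,0,0,0,0,0,-1]]'
python3 - <<'E'
from h import *
plan((.400,.2142,.08,2.009)); lvl(2.009)
E
```

```text
time_s: 56.7
tool_pos: [0.4025, 0.2156, 0.1432]
orientation: [[-0.905, -0.425, 0.01], [-0.425, 0.905, 0.003], [-0.01, -0.002, -1.0]]
wrist_force: [-0.2, 0.1, -0.6]
opening: 0.004
now [0.4025 0.2156 0.1432] yaw 2.0096 tilt [0.0098 0.0028] F [-0.21  0.12 -0.55] op 0.004 t 56.7
  turn rz total 0.001
  to [0.4   0.214 0.08  2.009] tool shift [ 0.0029 -0.0002  0.0632] -> 2 rows of [ 0.0014 -0.0001  0.0316]
level rotvec [-0.0016  0.0101  0.0006]
```

```bash
python3 -m jog '[[0.003,0,0.005,-0.002,0.01,0,-1],[0,0,0.015,0,0.003,0,-1],[0,0,0.015,0,0.003,0,-1],[0,0,0.012,0,0.002,0,-1],[0,0,0.006,0,0,0,-1],[0,0,0,0,0,0,-1]]'
python3 - <<'E'
from h import *
plan((.400,.2142,.08,2.009)); lvl(2.009)
E
```

```text
time_s: 57.3
tool_pos: [0.4021, 0.2152, 0.0914]
orientation: [[-0.905, -0.425, -0.002], [-0.425, 0.905, -0.002], [0.002, -0.001, -1.0]]
wrist_force: [-0.2, 0.3, 1.1]
opening: 0.004
now [0.4021 0.2152 0.0914] yaw 2.0102 tilt [-0.0016 -0.0016] F [-0.22  0.32  1.11] op 0.004 t 57.3
  turn rz total 0.001
  to [0.4   0.214 0.08  2.009] tool shift [ 0.0024 -0.      0.0114] -> 1 rows of [ 0.0024 -0.      0.0114]
level rotvec [-0.0007 -0.0021  0.0012]
```

```bash
python3 -m jog '[[0,0,0.008,0,0,0,-1],[-0.006,0,0,0,0,0,-1],[-0.01,0,0,0,0,0,-1],[-0.014,0,0,0,0,0,-1],[-0.016,0,0,0,0,0,-1],[-0.016,0,0,0,0,0,-1],[-0.016,0,0,0,0,0,-1],[-0.016,0,0,0,0,0,-1],[-0.016,0,0,0,0,0,-1],[-0.016,0,0,0,0,0,-1],[-0.014,0,0,0,0,0,-1]]'
python3 - <<'E'
from h import *
plan((.566+.018+.02,.2905+.008+.009,.082,2.009)); lvl(2.009)
E
```

```text
time_s: 58.4
tool_pos: [0.5293, 0.2758, 0.0833]
orientation: [[-0.904, -0.427, -0.016], [-0.427, 0.904, -0.008], [0.018, -0.0, -1.0]]
wrist_force: [-1.0, -1.4, -0.4]
opening: 0.004
now [0.5293 0.2758 0.0833] yaw 2.0121 tilt [-0.0164 -0.0083] F [-0.97 -1.42 -0.36] op 0.004 t 58.4
  turn rz total 0.003
  to [0.604 0.308 0.082 2.009] tool shift [-0.0811 -0.003   0.0013] -> 2 rows of [-0.0405 -0.0015  0.0006]
level rotvec [-0.0005 -0.0184  0.0031]
```

```bash
python3 -m jog '[[-0.012,-0.001,0,0,-0.018,0.003,-1],[-0.014,0,0,0,0,0,-1],[-0.012,0,0,0,0,0,-1],[-0.01,0,0,0,0,0,-1],[-0.008,0,0,0,0,0,-1]]'
python3 - <<'E'
from h import *
plan((.5925,.3043,.082,2.009)); lvl(2.009)
E
```

```text
time_s: 58.9
tool_pos: [0.5837, 0.3005, 0.0835]
orientation: [[-0.905, -0.425, 0.001], [-0.425, 0.905, 0.0], [-0.001, -0.0, -1.0]]
wrist_force: [-1.9, -1.6, 0.0]
opening: 0.008
now [0.5837 0.3005 0.0835] yaw 2.0094 tilt [0.001 0.   ] F [-1.9  -1.61  0.02] op 0.008 t 58.9
  turn rz total 0.0
  to [0.592 0.304 0.082 2.009] tool shift [-0.0095 -0.0003  0.0015] -> 1 rows of [-0.0095 -0.0003  0.0015]
level rotvec [-0.0004  0.0009  0.0004]
```

```bash
python3 -m jog '[[-0.006,0,0,0,0,0,-1],[-0.005,0,0,0,0,0,-1],[-0.003,0,0,0,0,0,-1]]'
python3 -m jog '[[-0.003,0,0,0,0,0,-1],[-0.003,0,0,0,0,0,-1]]'
```

```text
time_s: 59.2
tool_pos: [0.5925, 0.3047, 0.0835]
orientation: [[-0.905, -0.426, -0.012], [-0.426, 0.905, -0.006], [0.013, -0.0, -1.0]]
wrist_force: [-8.5, -5.5, 8.1]
opening: 0.003
time_s: 59.4
tool_pos: [0.5924, 0.3047, 0.0837]
orientation: [[-0.904, -0.427, -0.026], [-0.426, 0.904, -0.013], [0.029, -0.001, -1.0]]
wrist_force: [-6.3, -4.4, 4.9]
opening: 0.002
```

```bash
python3 -m jog '[[-0.005,0,0,0,-0.028,0,-1],[-0.005,0,0,0,0,0,-1],[-0.005,0,0,0,0,0,-1]]'
python3 -m jog '[[0.005,0,0,0,0,0,-1],[0,0,-0.012,0,0,0,-1],[0,0,-0.02,0,0,0,-1],[0,0,-0.03,0,0,0,-1],[0,0,-0.04,0,0,0,-1],[0.02,0,-0.03,0,0,0,-1],[0.03,0,0,0,0,0,-1],[0.04,-0.02,0,0,0,0,-1],[0.04,-0.04,0,0,0,0,-1],[0.03,-0.04,0,0,0,0,-1],[0,-0.04,0,0,0,0,-1],[0,-0.04,0,0,0,0,-1],[0,0,0,0,0,0,-1]]'
python3 - <<'E'
from h import *
plan(); c=snap("side"); up(c,140,200,130,100,6,"s26.png"); t=snap("top","t26.png"); up(t,90,70,140,120,5,"t26b.png")
E
```

```text
time_s: 59.7
tool_pos: [0.5924, 0.3047, 0.0836]
orientation: [[-0.903, -0.428, -0.033], [-0.428, 0.904, -0.016], [0.036, -0.0, -0.999]]
wrist_force: [-8.7, -7.0, 9.1]
opening: 0.001
time_s: 61.0
tool_pos: [0.538, 0.0767, 0.2399]
orientation: [[-0.902, -0.432, 0.016], [-0.432, 0.902, -0.004], [-0.013, -0.01, -1.0]]
wrist_force: [0.4, 0.2, -0.1]
opening: 0.004
now [0.538  0.0767 0.2399] yaw 2.0175 tilt [ 0.0163 -0.0037] F [ 0.41  0.22 -0.1 ] op 0.004 t 61.0
```

View pics/s26.png

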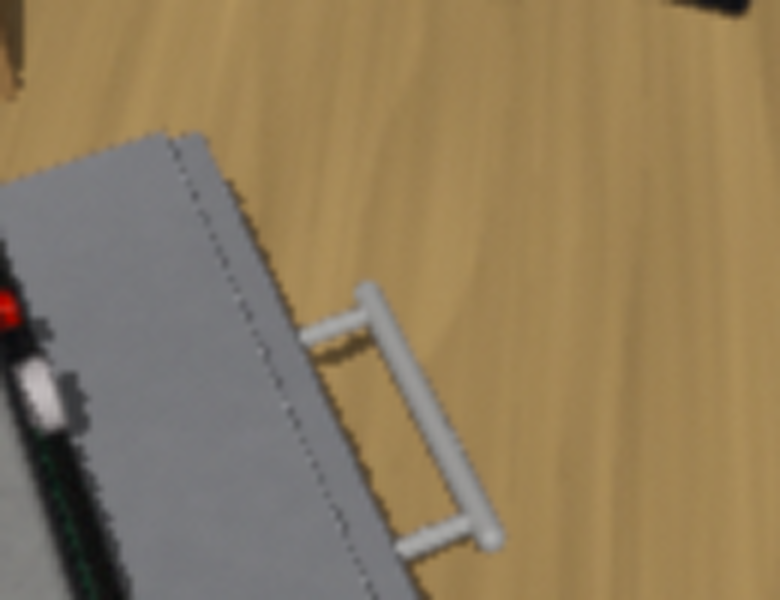

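View pics/t26.png

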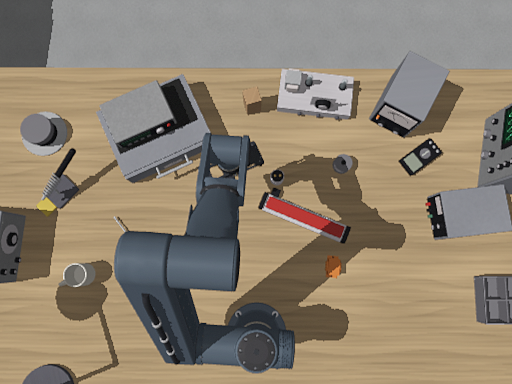

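View pics/t26b.png

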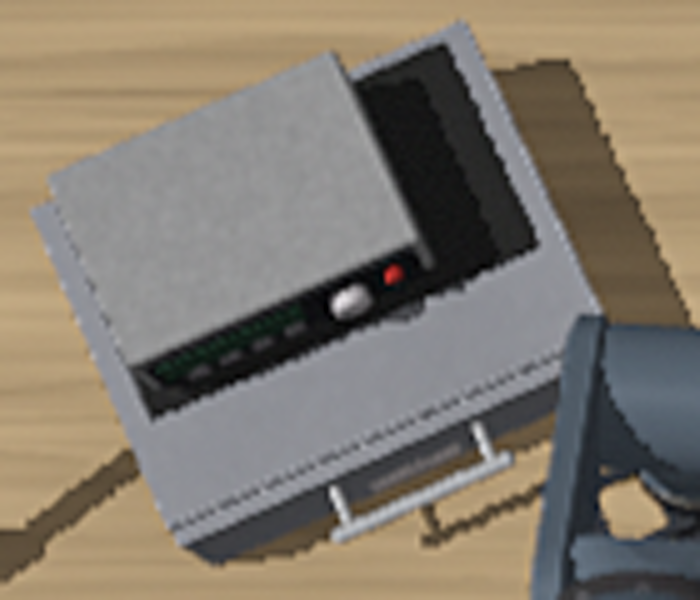

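The seam is closed in both views: only a thin line is left where there was a dark gap at the start. The drawer stopped hard at the expected shut position and the arm is clear of everything.

```bash
python3 - <<'E'
from h import *
c=snap("side");a=cast(c,(140+367/6,200+285/6),.072);b=cast(c,(140+492/6,200+545/6),.072);m=(a+b)/2
print(m,"travel from stop",(m[:2]-np.array([.3747,.2023]))@np.array([.9055,.4243]))
print(order.sign_off())
E
```

```text
[0.56975004 0.29336852 0.072     ] travel from stop 0.21525818388239193
the job is handed in; nothing more can be done
None
```

The job is done and handed in at about 61 s of the 208 s allowed. No verdict is reported at hand-in.

- **Safety bar:** I pressed it at its measured middle down to the stop. It was held there for over 1 s in all, though the push eased for about 0.3 s in between. The last 0.7 s was unbroken at about 18 N, with the fingertips at 34 mm height. I only judged from a side picture that both ends were down together; I took no end heights.
- **Parts put away:** Three transformers were on the bench and all went into the left-hand bay. I found one loudspeaker and put it in the right-hand bay, magnet up. Wrist and side pictures before closing showed all four standing upright on the bay floors. One transformer had been knocked aside early in the run, so I measured it again before gripping it.
- **Drawer:** I pushed it until it stopped firmly. The handle then measured 215.3 mm in from the fully-out stop, against 215 mm when shut, and the seam looked closed.
- **Other things on the bench:** I did not go near the bystanders or the orange look-alike. In the last top picture the spool, capacitor and look-alike were in place; the screwdriver was mostly hidden by the arm, with its tip where it started.

**Checks that disagreed:** the open drawer had slid about 7 mm inwards before I went to close it, probably nudged while I was placing parts. I measured the handle again first. I did not look inside the drawer after shutting it.

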